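# Put the refilled tubs, jar and tin away on the pantry counter

## Robot

A 6-joint arm with a two-finger parallel gripper is mounted at the origin on the work surface. World frame = base frame: x ahead of the robot, y to its left, z up, the work surface at z = 0. Lengths are in m, angles in rad, forces in N, time in s.
With the tool pointing down it reaches from about 0.3 to 0.825 m from the base axis. Payload 5.4 kg.
Tool frame: the origin (TCP) lies between the finger pads; the fingertips stand 19 mm ahead of it and the grasp point (between the pads) is the TCP; z points along the fingers, y is the line along which they close (so a half turn about z gives the same grasp; the last joint's range is limited). The gripper opens to 92 mm and grips with 3 to 60 N. Pads are 20 mm wide; open, the fingers measure 128 mm over their backs; the gripper's body (75 mm by 189 mm) begins 69 mm behind the grasp point.
Start: joints at [0.97, 0.158, 1.597, -0, 1.386, -0.21], TCP at [0.219, 0.532, 0.234] pointing down, gripper open.
Joint ranges: [-2.91, 2.91], [-0.94, 2.29], [0.18, 2.7], [-1.29, 4.43], [0.17, 2.64], [-3, 3]. Speed limits (rad/s): [2.57, 2.57, 3.14, 3.14, 3.14, 3.14].

## Interface

Orientations are given as a rotation vector (axis times angle).
In Python, from plant import telemetry, eyes, job gives the robot as it stands.
- The arm moves only by the tool move_arm, never from a script. Its argument "increments" is a list of rows, each an object with "offset": the shift along the tool's x, y, z in units of 30 mm (1.0 is 30 mm), a list of three; "angular": the turn, a rotation vector about the tool's x, y, z in rad, a list of three; "claw": the finger opening in mm, from 0 to 91.9. In form: [{"offset": [x, y, z], "angular": [rx, ry, rz], "claw": claw}, ...]. A call has 1 to 20 rows; each row shifts and turns the commanded pose from where the row before left it, along the tool's axes as they then stand; what a row does not reach is not made up. A row lasts 1/10 s, in which the tool goes at most 50 mm and 8.59 degrees, less where a joint would pass 70% of its speed; a pose out of reach is approached as far as the arm can. A call is refused whole if a number of a shift passes 1 or a number of a turn 0.15, either way. A call with a gripper value outside its range is refused whole. The fingers move at their own pace and stop on an object; the grip force is fixed at half the most. Time passes only in rows, so rows that do not move let the fingers close. It gives the time, the measured TCP pose, the force, the opening and the grip force at its end, in the units of the state.
- telemetry.state(): the state, without advancing time (a new reading comes with each control period).
- eyes.get_image(name): name is "side" or "top"; returns a dict with "image" (480x640x3 uint8, blue, green, red), "camera_matrix" (3x3 intrinsics, pixels), "D" ([k1, k2, p1, p2, k3] as OpenCV has them; the pictures are not rectified), "R" (3x3) and "t" (3): a world point X has camera coordinates R X + t. Camera axes: x right, y down, z forward; pixel columns grow to the right and rows downward; lengths in m; the calibration is good to about 2 mm. A picture is of the moment at which its call begins. There is no depth.
- job.hand_in(): hands the job in; it is judged then, once.
Trained networks look in a picture, given as the dict that the camera call returned (one of the last four; its "shot" number tells which), for a name from the list of things; names that differ only in an ending like _2 or _b are one class to them, and where a whole thing is asked for, a point or a joint stands for the part that bears it (a point fixed in the world has none). Each returns a list of dicts, best first, with "score" (0 to 1); they miss things now and then, are a little off and sometimes report something else, mostly with a low value. They report only what shows in the picture. A call takes as long as a camera call. They do not tell look-alikes from the thing itself.
- eyes.recognise(picture, name): "extent" ([centre column, centre row, width, height] in pixels, round what is visible of it).
- eyes.trace(picture, name): "mask" (480x640 bool, what is visible of it) and "extent" ([centre column, centre row, width, height] in pixels, round what is visible of it).
- eyes.place_of(picture, name): "centre" ([column, row] in pixels: a listed point, or the origin of a listed thing).
The state is a dict: "clock": time; "q": joint angles; "joint_vel": joint speeds; "effort": joint torques, N m; "tool_pos": TCP position; "ee_rot": TCP orientation; "wrist_force": force on the tool from outside, world axes, zero at the start; "wrist_torque": the same for the moment, N m; "grip_width": finger opening in m; "gripper_force": force on a finger pad.
Only numpy, scipy, OpenCV 4.12 (cv2) and the standard library are available. Lean on these libraries where they do the work, as an engineer would, in place of code of your own. Each camera call takes 0.05 s, during which the arm holds its last target. There are 200 camera calls.

## Task

Put the four refilled containers away: stack each low tub on the tall tub with the same colour of lid, its corner feet fully down in the recesses of that lid, stand the yellow spice jar in the empty bay of the jar tray and the green tea tin in the empty bay of the tin tray. Everything stands upright, and the tall tubs and the jar and tin already in the trays stay where they are. Set each one down before letting go; do not drop it.

Things in the scene. Friction and masses are not known exactly. Their poses are not given: they have to be found in the camera images.
- blue_tub: Low food tub to put away, on the counter: clear box, solid blue lid, 110 (own x) x 62 (own y) x 60 mm high overall, straight sides, 0.2 kg. Origin: centre of its underside, level with the soles of its feet; z up. Four round corner feet, 10 mm wide, 6 mm high, tapered to 7 mm at the sole, at x +-44, y +-20 mm. Same either way round.
- orange_tub: Low food tub to put away, on the counter: clear box, solid orange lid, 110 (own x) x 62 (own y) x 60 mm high overall, straight sides, 0.2 kg. Origin: centre of its underside, level with the soles of its feet; z up. Four round corner feet, 10 mm wide, 6 mm high, tapered to 7 mm at the sole, at x +-44, y +-20 mm. Same either way round.
- blue_base: Tall food tub that stays put (loose, 0.7 kg): clear box, solid blue lid, 110 (own x) x 62 (own y) x 86 mm high overall. Origin: centre of its underside, z up. Lid has 4 corner recesses 16 x 16 mm, 5 mm deep, at x +-44, y +-20 mm, floors 81 mm above the origin, for a low tub's feet (3 mm play each way). A seated low tub's origin is 81 mm above this one, sides in line; unseated, 5 mm higher.
- orange_base: Tall food tub that stays put (loose, 0.7 kg): clear box, solid orange lid, 110 (own x) x 62 (own y) x 86 mm high overall. Origin: centre of its underside, z up. Lid has 4 corner recesses 16 x 16 mm, 5 mm deep, at x +-44, y +-20 mm, floors 81 mm above the origin, for a low tub's feet (3 mm play each way). A seated low tub's origin is 81 mm above this one, sides in line; unseated, 5 mm higher.
- jar: Glass jar of yellow spice with a paper label, a black lid and a yellow dot on it, to put away, standing on the counter: round, 46 mm across up to 66 mm, black lid 41 mm across from 70 mm to the top at 90 mm, 0.16 kg. Origin: centre of its underside, z up.
- tin: Green square tea tin with a brass-coloured lid, to put away, standing on the counter: 48 x 48 mm, 80 mm high, straight sides, 0.14 kg. Origin: centre of its underside, x and y square to its sides, z up.
- jar_tray: Jar tray of brown wood, fixed: 74 (own x) x 143 (own y) x 30 mm high, walls and floor 5 mm thick; two open square bays 64 x 64 mm inside, centred at y +34.5 and -34.5 mm, a round cork pad in each. Origin: centre of its underside, z up. The +y bay is empty, for the yellow jar; in the -y bay stands the red jar. A grip closing along the tray's x clears it.
- tin_tray: Tin tray of white plastic, fixed: 74 (own x) x 143 (own y) x 30 mm high, walls and floor 5 mm thick; two open square bays 64 x 64 mm inside, centred at y +34.5 and -34.5 mm, a square dark rubber pad in each. Origin: centre of its underside, z up. The +y bay is empty, for the green tin; in the -y bay stands the red tin. A grip closing along the tray's x clears it.
- jar_mate: Glass jar of red spice with a paper label, a black lid and a red dot on it, already in the -y bay of the jar tray (loose, to be left there): round, 46 mm across up to 66 mm, black lid 41 mm across from 70 mm to the top at 90 mm, 0.16 kg. Origin: centre of its underside, z up.
- tin_mate: Red square tea tin with a brass-coloured lid, already in the -y bay of the tin tray (loose, to be left there): 48 x 48 mm, 80 mm high, straight sides, 0.14 kg. Origin: centre of its underside, x and y square to its sides, z up.
Things that resemble listed ones, but are neither listed nor needed, are in the scene too. What is shaped like the blue_base but black or turquoise is not meant.

How it is judged:
By the outcome, as a careful person would: the job done as asked, in the order asked, and still so for the second after the job is handed in, with the robot touching nothing.
It also fails if it takes over 131 s, if anything falls off the work surface, if the arm or the gripper's body presses on something with over 40 N, if the wrist force passes 120 N, or if a joint passes its speed limit or range.

## Working session

There is one attempt and no reset: what is moved stays moved. The work goes in short steps, Python scripts to look and compute and a tool call to move; the robot and the scene stay as the last step left them, time stands still between calls to the robot, and variables do not carry over. Pictures are saved under pics/ and viewed, at most 14 in all, crops included, and the job is handed in when it is done.

Besides the shell and the picture viewer there is one more tool, called after "Call:" as name([rows], argument=value, ...), one row to a line, values as JSON. move_arm: Moves the arm, as the interface text tells. Its arguments: {"type":"object","properties":{"increments":{"type":"array","items":{"type":"object","properties":{"offset":{"type":"array","items":{"type":"number"}},"angular":{"type":"array","items":{"type":"number"}},"claw":{"type":"number"}}}}},"required":["increments"]}

```bash
ls; mkdir -p pics
cat > h.py <<'E'
import numpy as np,cv2
from plant import telemetry,eyes,job
def ray(p,uv,z):
    K,D,R,t=[np.array(p[k],float) for k in("camera_matrix","D","R","t")]
    n=cv2.undistortPoints(np.array(uv,float).reshape(-1,1,2),K,D).reshape(-1,2)
    d=np.c_[n,np.ones(len(n))]@R; c=-R.T@t
    return c+d*((z-c[2])/d[:,2])[:,None]
def proj(p,X):
    K,D,R,t=[np.array(p[k],float) for k in("camera_matrix","D","R","t")]
    return cv2.projectPoints(np.array(X,float).reshape(-1,3),cv2.Rodrigues(R)[0],t,K,D)[0].reshape(-1,2)
E
python3 - <<'E'
from h import *
for n in("top","side"):
    p=eyes.get_image(n); cv2.imwrite(f"pics/{n}0.png",p["image"])
    print(n,-np.array(p["R"]).T@p["t"])
    for o in"blue_tub orange_tub blue_base orange_base jar tin jar_tray tin_tray jar_mate tin_mate".split():
        r=eyes.place_of(p,o); print(o,[(np.round(a["centre"]).tolist(),round(a["score"],2),ray(p,a["centre"],0)[0].round(3)[:2].tolist()) for a in r])
print(telemetry.state())
E
```

```text
pics
top [ 0.27559865 -0.01965148  1.28396357]
blue_tub [([278.0, 237.0], 0.89, [0.447, 0.102])]
orange_tub [([192.0, 268.0], 0.69, [0.376, 0.31])]
blue_base [([419.0, 310.0], 0.98, [0.266, -0.226]), ([281.0, 163.0], 0.95, [0.628, 0.093]), ([195.0, 332.0], 0.56, [0.224, 0.301])]
orange_base [([187.0, 176.0], 0.94, [0.601, 0.323]), ([470.0, 173.0], 0.22, [0.591, -0.364])]
jar [([452.0, 257.0], 0.67, [0.388, -0.311])]
tin [([362.0, 243.0], 0.59, [0.427, -0.098])]
jar_tray [([453.0, 177.0], 0.57, [0.583, -0.324])]
tin_tray [([368.0, 166.0], 0.62, [0.613, -0.119])]
jar_mate [([468.0, 174.0], 0.65, [0.589, -0.36]), ([278.0, 162.0], 0.21, [0.629, 0.099])]
tin_mate [([378.0, 162.0], 0.63, [0.623, -0.143])]
side [0.55211377 1.03298495 0.90013927]
blue_tub [([311.0, 305.0], 0.75, [0.449, 0.101])]
orange_tub [([357.0, 376.0], 0.96, [0.39, 0.305])]
blue_base [([367.0, 204.0], 0.94, [0.259, -0.24]), ([444.0, 367.0], 0.76, [0.224, 0.313]), ([225.0, 312.0], 0.74, [0.63, 0.093])]
orange_base [([246.0, 396.0], 0.84, [0.598, 0.321])]
jar [([315.0, 197.0], 0.71, [0.385, -0.295]), ([245.0, 398.0], 0.25
[... 288 characters left out ...]
[0.63, -0.145])]
{'clock': 1.1, 'q': array([ 9.69906687e-01,  1.58360471e-01,  1.59705236e+00,  1.38672546e-05,
        1.38619201e+00, -2.10094259e-01]), 'joint_vel': array([-0.00155757, -0.00083333, -0.0005578 , -0.00042426, -0.00011494,
       -0.00055387]), 'effort': array([ 2.03494915e-04, -3.85607421e+01, -3.22353244e+01,  6.99949195e-02,
        3.12129012e-02, -2.69741827e-05]), 'tool_pos': array([0.21902454, 0.53161528, 0.23359712]), 'ee_rot': array([-6.09961735e-01, -3.08179204e+00,  9.13426175e-06]), 'wrist_force': array([-0.09815136,  0.16866564,  0.90709691]), 'wrist_torque': array([-0.01719416, -0.02673914,  0.00172852]), 'gripper_force': 0.0, 'grip_width': 0.09173596584352468}
```

View pics/top0.png

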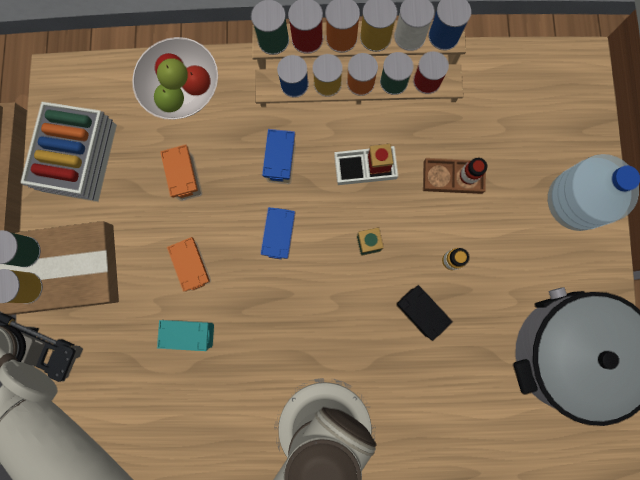

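View pics/side0.png

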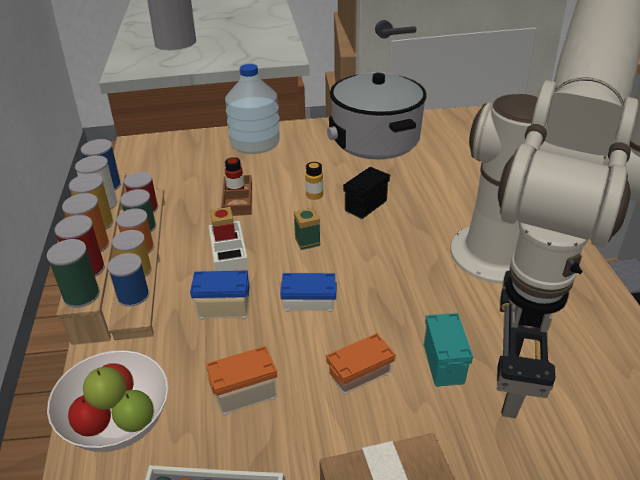

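The picture matches the list. In the top view, the blue low tub is at (278,233) and the blue tall tub at (279,155). The orange low tub is at (188,264) and the orange tall tub at (179,171). The turquoise (185,335) and black (425,312) tubs are look-alikes and not meant. The yellow-dot jar is at (456,258), the green tin at (370,240), the jar tray at (455,176) and the tin tray at (366,166). Both trays have their left (+y) bay empty. Next I fit the models to the masks.

```bash
cat > fit.py <<'E'
from h import *
from scipy.optimize import minimize
def box(x,y,a,lx,ly,z0,z1):
    c,s=np.cos(a),np.sin(a)
    return [[x+c*u-s*v,y+s*u+c*v,z] for u in(-lx/2,lx/2) for v in(-ly/2,ly/2) for z in(z0,z1)]
def cyl(x,y,a,*segs):
    th=np.linspace(0,2*np.pi,24,endpoint=False)
    return [[x+r*np.cos(t),y+r*np.sin(t),z] for r,z in segs for t in th]
def render(p,X,S=8):
    m=np.zeros((480,640),np.uint8)
    h=cv2.convexHull(proj(p,X).astype(np.float32)).reshape(-1,2)
    x0,y0=np.floor(h.min(0)).astype(int)-2; x1,y1=np.ceil(h.max(0)).astype(int)+3
    big=np.zeros(((y1-y0)*S,(x1-x0)*S),np.float32)
    cv2.fillConvexPoly(big,np.round((h-[x0,y0]+.5)*S*16).astype(np.int32),1,shift=4)
    return cv2.resize(big,(x1-x0,y1-y0),interpolation=cv2.INTER_AREA),x0,y0
def cost(p,m,ign,X):
    r,x0,y0=render(p,X); f=np.zeros((480,640),np.float32)
    H,W=r.shape
    try: f[y0:y0+H,x0:x0+W]=r
    except Exception: return 1e4
    return (((f-m)**2)*(~ign)).sum()
def fit(views,model,x0,yawfree=True):
    def g(v): return sum(cost(p,m,i,model(v[0],v[1],v[2]*4 if yawfree else x0[2])) for p,m,i in views)
    best=None
    for da in ((-.3,0,.3) if yawfree else (0,)):
        s=np.array([x0[0],x0[1],(x0[2]+da)/4])
        sim=np.array([s,s+[.01,0,0],s+[0,.01,0],s+[0,0,.03]])
        r=minimize(g,s,method="Nelder-Mead",options=dict(initial_simplex=sim,xatol=2e-5,fatol=.01,maxiter=200))
        if best is None or r.fun<best.fun: best=r
    v=best.x
    return np.array([v[0],v[1],v[2]*4]),best.fun
Z=np.zeros((480,640),bool)
def trace(p,n,near):
    best=None
    for a in eyes.trace(p,n):
        e=np.array(a["extent"][:2]); d=np.linalg.norm(e-near)
        if d<35 and (best is None or d<best[0]): best=(d,a["mask"])
    return None if best is None else best[1]
def lidmask(p,n,m):
    hsv=cv2.cvtColor(p["image"],cv2.COLOR_BGR2HSV); h,s,v=cv2.split(hsv)
    c=((abs(h.astype(int)-112)<12)&(s>140)) if "blue" in n else ((h<14)&(s>150)&(v>110))
    return c&cv2.dilate(m.astype(np.uint8),np.ones((9,9))).astype(bool)
E
python3 - <<'E'
from fit import *
P={n:eyes.get_image(n) for n in("top","side")}
G=dict(blue_tub=(.447,.102,-.1,.06),orange_tub=(.38,.307,.3,.06),blue_base=(.628,.093,-.1,.086),orange_base=(.60,.322,.2,.086),
 jar=(.386,-.30,0,.09),tin=(.43,-.108,.1,.08),jar_tray=(.585,-.33,0,.03),tin_tray=(.615,-.12,.05,.03))
mk={}
for n in list(G)+["jar_mate","tin_mate"]:
    for k,p in P.items():
        if n in G: near=proj(p,[[*G[n][:2],G[n][3]/2]])[0]
        else: near=proj(p,[[.59,-.36,.05] if n=="jar_mate" else [.625,-.145,.05]])[0]
        mk[n,k]=trace(p,n,near)
vis={k:p["image"].copy() for k,p in P.items()}
for n,g in G.items():
    if "base" in n or "tub" in n: models={"lid":lambda x,y,a:box(x,y,a+np.pi/2,.110,.062,g[3]-.014,g[3]),"full":lambda x,y,a:box(x,y,a+np.pi/2,.110,.062,0,g[3])}
    elif n=="jar": models={"full":lambda x,y,a:cyl(x,y,a,(.023,0),(.023,.066),(.0205,.07),(.0205,.09))}
    elif n=="tin": models={"full":lambda x,y,a:box(x,y,a,.048,.048,0,.08)}
    else: models={"full":lambda x,y,a:box(x,y,a,.074,.143,0,.03)}
    # x0 yaw: long axis guess measured from world y for tubs handled by +pi/2
    x0=g[:3]
    if n=="orange_tub" or n=="orange_base": x0=(g[0],g[1],-g[2])
    for mn,mod in models.items():
        for ks in(("top",),("side",),("top","side")):
            vs=[]
            for k in ks:
                m=mk[n,k]
                if m is None: continue
                if mn=="lid": m=lidmask(P[k],n,m)
                ig=Z
                if "tray" in n:
                    mm=mk[n.replace("tray","mate"),k]
                    if mm is not None: ig=cv2.dilate(mm.astype(np.uint8),np.ones((3,3))).astype(bool)
                vs.append((P[k],m.astype(np.float32),ig))
            if not vs: print(n,ks,"none");continue
            v,f=fit(vs,mod,x0,n!="jar")
            print(n,mn,ks,v.round(4),round(f,1),[int(m.sum()) for _,m,_ in vs])
    for k,p in P.items():
        h=cv2.convexHull(proj(p,mod(*v)).astype(np.float32))
        cv2.polylines(vis[k],[np.round(h).astype(int)],True,(255,255,255) if "tin_tray"!=n else (0,0,255),1)
a=cv2.resize(vis["top"][130:345,140:500],(800,478));cv2.imwrite("pics/fit_top.png",a)
E
```

```text
blue_tub lid ('top',) [0.4489 0.0978 1.4084] 59.0 [1271]
blue_tub lid ('side',) [0.4533 0.0991 1.4046] 18.0 [1391]
blue_tub lid ('top', 'side') [0.4519 0.0988 1.4011] 144.8 [1271, 1391]
blue_tub full ('top',) [0.4498 0.0981 1.4224] 92.8 [1351]
blue_tub full ('side',) [0.4528 0.0889 1.3742] 207.9 [2033]
blue_tub full ('top', 'side') [ 0.4529  0.0969 -1.7366] 360.7 [1351, 2033]
orange_tub lid ('top',) [ 0.3811  0.3059 -1.2013] 54.7 [1314]
orange_tub lid ('side',) [ 0.386   0.3069 -1.2084] 121.2 [2004]
orange_tub lid ('top', 'side') [ 0.3853  0.3069 -1.2059] 260.0 [1314, 2004]
orange_tub full ('top',) [ 0.3803  0.3081 -1.1941] 145.6 [1431]
orange_tub full ('side',) [0.3836 0.2979 1.9533] 229.3 [2762]
orange_tub full ('top', 'side') [ 0.3829  0.3034 -1.2152] 517.6 [1431, 2762]
blue_base lid ('top',) [0.6263 0.0916 1.4523] 65.9 [1292]
blue_base lid ('side',) [0.6311 0.0941 1.4578] 33.3 [1468]
blue_base lid ('top', 'side') [0.6291 0.0932 1.4549] 182.2 [1292, 1468]
blue_base full ('top',) [ 0.6297  0.0921 -1.6839] 123.2 [1506]
blue_base full ('side',) [0.6318 0.0868 1.5335] 266.9 [2613]
blu
[... 490 characters left out ...]
l ('top',) [ 0.3809 -0.3084  0.0901] 7.7 [479]
jar full ('side',) [ 0.3869 -0.3067  0.0393] 12.8 [634]
jar full ('top', 'side') [ 0.3847 -0.3086  0.0514] 124.6 [479, 634]
tin ('top',) none
tin full ('side',) [ 0.4308 -0.1103  0.1185] 38.2 [901]
tin full ('top', 'side') [ 0.4308 -0.1103  0.1185] 38.2 [901]
jar_tray full ('top',) [ 0.5827 -0.322  -0.0578] 28.0 [1576]
jar_tray full ('side',) [ 0.5859 -0.3218 -0.0608] 93.1 [865]
jar_tray full ('top', 'side') [ 0.5832 -0.3219 -0.0533] 172.7 [1576, 865]
tin_tray full ('top',) [ 0.6134 -0.1114  0.1093] 71.3 [1276]
tin_tray full ('side',) [ 0.6158 -0.1114  0.0697] 25.6 [1192]
tin_tray full ('top', 'side') [ 0.615  -0.111   0.0759] 150.2 [1276, 1192]
```

View pics/fit_top.png

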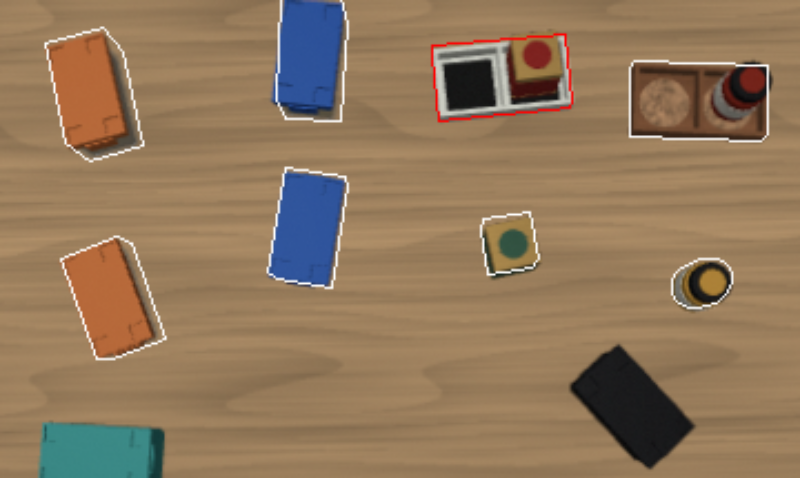

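The crop confirms the picks: the orange and blue pairs, the tin tray and jar tray with their empty left bays, the green-dot tin and the yellow-dot jar. The black and turquoise tubs are clear of these. The two cameras disagree by about 4 mm in x, so I'll take the mean for grasping and re-measure each tub in hand before placing.

```bash
cat > go.py <<'E'
from h import *
from scipy.spatial.transform import Rotation as Ro
def go(x,y,z,ya):
    "ya: world angle of tool y (mod pi). Turn first, then shifts in tool axes after turn (units of 30mm)"
    s=telemetry.state(); R=Ro.from_rotvec(s["ee_rot"]).as_matrix(); p=s["tool_pos"]
    cur=np.arctan2(R[1,1],R[0,1]); d=(ya-cur+np.pi/2)%np.pi-np.pi/2
    R2=np.array([[ -(-np.sin(cur+d)),0,0]]) if 0 else Ro.from_euler("z",d).as_matrix()@R
    o=R2.T@(np.array([x,y,z])-p)/.03
    o0=R.T@(np.array([x,y,z])-p)/.03
    print("tcp",p.round(4),"yang",round(cur,4),"tilt",R[:,2].round(4),"turn rz",round(-d,4),"offset after turn",o.round(3),"before",o0.round(3),"F",s["wrist_force"].round(1),"w",round(s["grip_width"],4),"q",s["q"].round(2),"t",s["clock"])
E
python3 -c "
from go import *
go(.451,.0987,.2,np.pi/2-.166)"
```

```text
tcp [0.219  0.5316 0.2336] yang 1.18 tilt [-0. -0. -1.] turn rz -0.2248 offset after turn [-10.01  -12.955   1.12 ] before [-12.646 -10.398   1.12 ] F [-1.  -1.   0.6] w 0.092 q [ 0.97  0.16  1.6  -0.    1.39 -0.21] t 2.2
```

Call:
move_arm([
  {"offset": [0,0,0],"angular": [0,0,-0.1124],"claw": 91.9},
  {"offset": [0,0,0],"angular": [0,0,-0.1124],"claw": 91.9},
  {"offset": [-0.715,-0.925,0.08],"angular": [0,0,0],"claw": 91.9},
  {"offset": [-0.715,-0.925,0.08],"angular": [0,0,0],"claw": 91.9},
  {"offset": [-0.715,-0.925,0.08],"angular": [0,0,0],"claw": 91.9},
  {"offset": [-0.715,-0.925,0.08],"angular": [0,0,0],"claw": 91.9},
  {"offset": [-0.715,-0.925,0.08],"angular": [0,0,0],"claw": 91.9},
  {"offset": [-0.715,-0.925,0.08],"angular": [0,0,0],"claw": 91.9},
  {"offset": [-0.715,-0.925,0.08],"angular": [0,0,0],"claw": 91.9},
  {"offset": [-0.715,-0.925,0.08],"angular": [0,0,0],"claw": 91.9},
  {"offset": [-0.715,-0.925,0.08],"angular": [0,0,0],"claw": 91.9},
  {"offset": [-0.715,-0.925,0.08],"angular": [0,0,0],"claw": 91.9},
  {"offset": [-0.715,-0.925,0.08],"angular": [0,0,0],"claw": 91.9},
  {"offset": [-0.715,-0.925,0.08],"angular": [0,0,0],"claw": 91.9},
  {"offset": [-0.715,-0.925,0.08],"angular": [0,0,0],"claw": 91.9},
  {"offset": [-0.715,-0.925,0.08],"angular": [0,0,0],"claw": 91.9},
])

```text
clock: 3.8
tool_pos: [0.4516, 0.0975, 0.2001]
ee_rot: [0.261, 3.13, 0.0]
wrist_force: [-0.4, -0.8, 0.4]
grip_width: 0.0918
gripper_force: 0.0
```

```bash
python3 -c "
from go import *
go(.451,.0987,.035,np.pi/2-.166)"
```

```text
tcp [0.4516 0.0975 0.2001] yang 1.4046 tilt [ 7.e-04  1.e-04 -1.e+00] turn rz -0.0002 offset after turn [0.03  0.036 5.504] before [0.03  0.036 5.504] F [-0.4 -0.8  0.4] w 0.0918 q [-0.05 -0.11  1.94  0.    1.31 -1.45] t 3.8
```

Call:
move_arm([
  {"offset": [0.03,0.04,0.9],"angular": [0,0,0],"claw": 91.9},
  {"offset": [0,0,0.9],"angular": [0,0,0],"claw": 91.9},
  {"offset": [0,0,0.9],"angular": [0,0,0],"claw": 91.9},
  {"offset": [0,0,0.9],"angular": [0,0,0],"claw": 91.9},
  {"offset": [0,0,0.7],"angular": [0,0,0],"claw": 91.9},
  {"offset": [0,0,0.5],"angular": [0,0,0],"claw": 91.9},
  {"offset": [0,0,0.4],"angular": [0,0,0],"claw": 91.9},
  {"offset": [0,0,0.3],"angular": [0,0,0],"claw": 91.9},
  {"offset": [0,0,0],"angular": [0,0,0],"claw": 91.9},
  {"offset": [0,0,0],"angular": [0,0,0],"claw": 70},
  {"offset": [0,0,0],"angular": [0,0,0],"claw": 64},
  {"offset": [0,0,0],"angular": [0,0,0],"claw": 50},
  {"offset": [0,0,0],"angular": [0,0,0],"claw": 50},
  {"offset": [0,0,0],"angular": [0,0,0],"claw": 50},
  {"offset": [0,0,0],"angular": [0,0,0],"claw": 50},
  {"offset": [0,0,0],"angular": [0,0,0],"claw": 50},
  {"offset": [0,0,0],"angular": [0,0,0],"claw": 50},
])

```text
clock: 5.5
tool_pos: [0.4508, 0.1, 0.0355]
ee_rot: [0.26, 3.13, -0.0]
wrist_force: [-1.8, -1.0, 5.0]
grip_width: 0.0614
gripper_force: 30.0
```

```bash
python3 -c "
from go import *
go(.629,.093,.19,np.pi/2-.116)"
```

```text
tcp [0.4508 0.1    0.0355] yang 1.405 tilt [ 8.e-04 -3.e-04 -1.e+00] turn rz -0.0498 offset after turn [-5.932  0.453 -5.145] before [-5.902  0.748 -5.145] F [-1.8 -1.   5. ] w 0.0614 q [-0.04  0.14  2.06 -0.    0.95 -1.45] t 5.5
```

Call:
move_arm([
  {"offset": [0,0,-0.3],"angular": [0,0,0],"claw": 50},
  {"offset": [0,0,-0.6],"angular": [0,0,0],"claw": 50},
  {"offset": [0,0,-0.8],"angular": [0,0,0],"claw": 50},
  {"offset": [0,0,-0.8],"angular": [0,0,0],"claw": 50},
  {"offset": [0,0,-0.8],"angular": [0,0,0],"claw": 50},
  {"offset": [0,0,-0.8],"angular": [0,0,0],"claw": 50},
  {"offset": [0,0,-0.6],"angular": [0,0,-0.05],"claw": 50},
  {"offset": [-0.6,0.045,-0.2],"angular": [0,0,0],"claw": 50},
  {"offset": [-0.7,0.045,0],"angular": [0,0,0],"claw": 50},
  {"offset": [-0.7,0.045,0],"angular": [0,0,0],"claw": 50},
  {"offset": [-0.7,0.045,0],"angular": [0,0,0],"claw": 50},
  {"offset": [-0.7,0.045,0],"angular": [0,0,0],"claw": 50},
  {"offset": [-0.7,0.045,0],"angular": [0,0,0],"claw": 50},
  {"offset": [-0.7,0.045,0],"angular": [0,0,0],"claw": 50},
  {"offset": [-0.6,0.045,0],"angular": [0,0,0],"claw": 50},
  {"offset": [-0.4,0.045,0],"angular": [0,0,0],"claw": 50},
  {"offset": [-0.13,0.045,0],"angular": [0,0,0],"claw": 50},
  {"offset": [0,0,0.6],"angular": [0,0,0],"claw": 50},
  {"offset": [0,0,0.6],"angular": [0,0,0],"claw": 50},
  {"offset": [0,0,0],"angular": [0,0,0],"claw": 50},
])

```text
clock: 7.5
tool_pos: [0.6258, 0.0933, 0.1427]
ee_rot: [-0.181, -3.129, -0.0]
wrist_force: [-0.7, 1.6, -2.2]
grip_width: 0.0617
gripper_force: 30.0
```

Run:
```python
from go import *
from fit import *
go(.629,.093,.116,np.pi/2-.116)
s=telemetry.state();t=s["tool_pos"];z=t[2]-.0355
o=[]
for n in("top","side"):
    p=eyes.get_image(n);im=p["image"].copy()
    for X,c in((box(t[0],t[1],-.116,.11,.062,z+.06,z+.0601),(255,255,255)),(box(.629,.0932,-.116,.11,.062,.086,.0861),(0,255,255))):
        cv2.polylines(im,[np.round(cv2.convexHull(proj(p,X).astype(np.float32))*16).astype(int)],True,c,1,shift=4)
    u=proj(p,[t])[0].astype(int); o.append(cv2.resize(im[max(u[1]-60,0):max(u[1]-60,0)+130,u[0]-70:u[0]+70],(640,594))[:, :])
cv2.imwrite("pics/h1.png",cv2.resize(np.hstack(o),(800,371)))
```

```text
tcp [0.6258 0.0933 0.1427] yang 1.4549 tilt [-7.e-03  5.e-04 -1.e+00] turn rz 0.0001 offset after turn [-0.114  0.002  0.888] before [-0.114  0.002  0.888] F [-0.7  1.6 -2.2] w 0.0617 q [-0.04  0.39  1.5   0.    1.26 -1.5 ] t 7.5
```

View pics/h1.png

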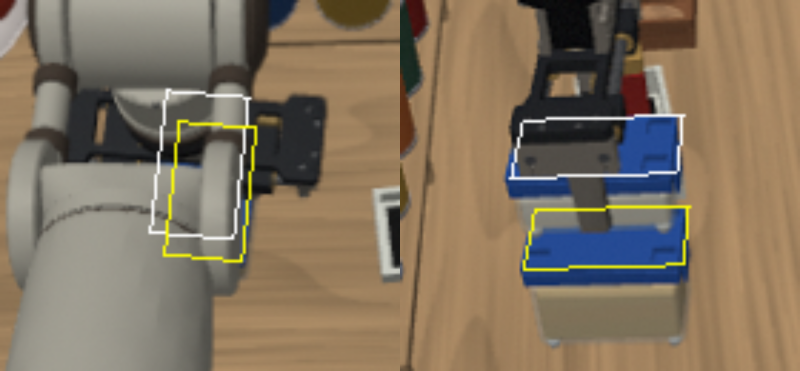

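The side crop shows the held tub above the blue base, with the lid partly hidden by the gripper at left. The top view is blocked by the arm. So I fit the held lid in the side view, ignoring gripper pixels, and compare it with the base fit from the same camera.

```bash
cat > held.py <<'E'
from go import *
from fit import *
def held(colour,yaw,grasp_z,base):
    s=telemetry.state();t=s["tool_pos"];z=t[2]-grasp_z
    p=eyes.get_image("side")
    g=np.zeros((480,640),np.uint8)
    mod=lambda x,y,a:box(x,y,a,.11,.062,z+.046,z+.06)
    h=cv2.convexHull(proj(p,mod(t[0],t[1],yaw)).astype(np.float32)); cv2.fillConvexPoly(g,np.round(h).astype(int),1)
    reg=cv2.dilate(g,np.ones((7,7)))
    m=lidmask(p,colour,reg.astype(bool))
    hsv=cv2.cvtColor(p["image"],cv2.COLOR_BGR2HSV)
    grip=((hsv[...,1]<70)).astype(np.uint8)   # grey parts
    # ignore only grey at/above lid and finger: restrict to connected comp with gripper
    n,l=cv2.connectedComponents(grip); u=proj(p,[[t[0],t[1],t[2]+.06]])[0].astype(int)
    ign=cv2.dilate(grip*(reg),np.ones((3,3))).astype(bool)
    v,f=fit([(p,m.astype(np.float32)*(~ign),ign|(cv2.dilate(g,np.ones((11,11)))==0))],mod,(t[0],t[1],yaw))
    a=(v[2]-yaw+np.pi/2)%np.pi-np.pi/2
    print("tub side fit",v[:2].round(4),"yaw err vs tool",round(a,4),"cost",round(f,1),"mask",m.sum(),"tcp",t.round(4),"off",(v[:2]-t[:2]).round(4),"need dx,dy",(np.array(base)-v[:2]).round(4))
    go(t[0]+base[0]-v[0],t[1]+base[1]-v[1],.081+grasp_z,np.pi/2+yaw)
    # base now
    mod2=lambda x,y,a:box(x,y,a,.11,.062,.072,.086)
    return p
E
python3 - <<'E'
from held import *
for i in range(2): p=held("blue",-.116,.0355,(.6311,.0941))
cv2.imwrite("pics/s1.png",p["image"])
E
```

```text
tub side fit [0.6287 0.0957] yaw err vs tool 0.0168 cost 10.2 mask 729 tcp [0.6279 0.0932 0.1459] off [0.0008 0.0025] need dx,dy [ 0.0024 -0.0016]
tcp [0.6287 0.0931 0.1468] yang 1.4549 tilt [ 6.e-04  1.e-04 -1.e+00] turn rz 0.0001 offset after turn [-0.06  -0.045  1.011] before [-0.06  -0.045  1.011] F [ 0.1  0.4 -1.1] w 0.062 q [-0.04  0.39  1.5   0.    1.26 -1.5 ] t 7.65
tub side fit [0.6308 0.097 ] yaw err vs tool 0.0421 cost 4.8 mask 727 tcp [0.6287 0.0931 0.1468] off [0.0021 0.0039] need dx,dy [ 0.0003 -0.0029]
tcp [0.6291 0.0931 0.1473] yang 1.4549 tilt [ 0.0017 -0.     -1.    ] turn rz 0.0001 offset after turn [-0.005 -0.094  1.028] before [-0.005 -0.094  1.028] F [ 0.6 -0.1 -2. ] w 0.0621 q [-0.04  0.38  1.5   0.    1.26 -1.5 ] t 7.7
```

```bash
sed -i 's/mod,(t\[0\],t\[1\],yaw))/mod,(t[0],t[1],yaw),False)/' held.py
python3 - <<'E'
from held import *
for i in range(2): p=held("blue",-.116,.0355,(.6311,.0941))
s=telemetry.state()
t=s["tool_pos"]
# refit base lid in present view, ignoring what tub hides
im=p["image"].copy()
cv2.polylines(im,[np.round(cv2.convexHull(proj(p,box(t[0]+.002,t[1],-.116,.11,.062,t[2]-.0355+.046,t[2]-.0355+.06)).astype(np.float32))).astype(int)],True,(255,255,255),1)
cv2.polylines(im,[np.round(cv2.convexHull(proj(p,box(.6311,.0941,-.113,.11,.062,.072,.086)).astype(np.float32))).astype(int)],True,(0,255,255),1)
cv2.imwrite("pics/s2.png",cv2.resize(im[225:335,160:300],(764,600),interpolation=cv2.INTER_NEAREST))
E
```

```text
tub side fit [0.6305 0.0962] yaw err vs tool -0.0181 cost 10.9 mask 721 tcp [0.6291 0.0931 0.1473] off [0.0014 0.0031] need dx,dy [ 0.0006 -0.0021]
tcp [0.6292 0.0931 0.1475] yang 1.4549 tilt [ 2.1e-03 -1.0e-04 -1.0e+00] turn rz 0.0001 offset after turn [-0.022 -0.068  1.032] before [-0.022 -0.068  1.032] F [ 0.2  0.3 -1.7] w 0.0619 q [-0.04  0.38  1.5   0.    1.26 -1.5 ] t 7.75
tub side fit [0.631  0.0959] yaw err vs tool 0.0422 cost 10.6 mask 722 tcp [0.6292 0.0931 0.1475] off [0.0018 0.0029] need dx,dy [ 0.0001 -0.0018]
tcp [0.6292 0.093  0.1474] yang 1.4548 tilt [ 0.002 -0.    -1.   ] turn rz 0.0 offset after turn [-0.009 -0.06   1.029] before [-0.009 -0.06   1.029] F [ 0.  -0.5 -2.2] w 0.0616 q [-0.04  0.38  1.5   0.    1.26 -1.5 ] t 7.8
```

View pics/s2.png

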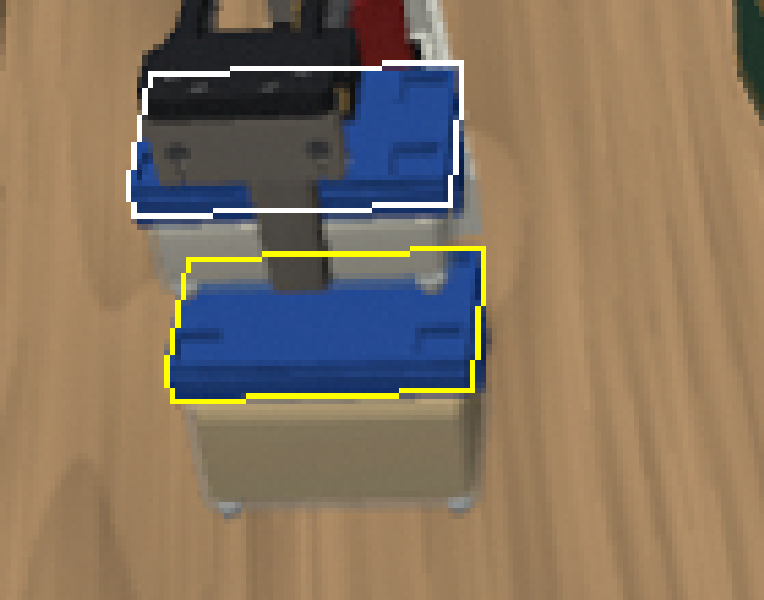

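The outlines match to about a pixel. Both cameras point to the same correction of about -1.5 mm in y and almost none in x.

Call:
move_arm([
  {"offset": [0,-0.055,0.1],"angular": [0,0,0],"claw": 50},
  {"offset": [0,0,0.2],"angular": [0,0,0],"claw": 50},
  {"offset": [0,0,0.2],"angular": [0,0,0],"claw": 50},
  {"offset": [0,0,0.15],"angular": [0,0,0],"claw": 50},
  {"offset": [0,0,0.1],"angular": [0,0,0],"claw": 50},
  {"offset": [0,0,0.1],"angular": [0,0,0],"claw": 50},
  {"offset": [0,0,0.05],"angular": [0,0,0],"claw": 50},
  {"offset": [0,0,0.05],"angular": [0,0,0],"claw": 50},
  {"offset": [0,0,0.05],"angular": [0,0,0],"claw": 50},
  {"offset": [0,0,0],"angular": [0,0,0],"claw": 50},
  {"offset": [0,0,0],"angular": [0,0,0],"claw": 50},
])

```text
clock: 8.9
tool_pos: [0.6287, 0.0914, 0.1166]
ee_rot: [0.182, 3.136, -0.0]
wrist_force: [-0.7, 0.6, 1.6]
grip_width: 0.0615
gripper_force: 30.0
```

No contact at the unseated height, so the feet are in the recesses. I touch down, release slowly and lift.

Call:
move_arm([
  {"offset": [0,0,0.03],"angular": [0,0,0],"claw": 50},
  {"offset": [0,0,0.02],"angular": [0,0,0],"claw": 50},
  {"offset": [0,0,0],"angular": [0,0,0],"claw": 50},
])

```text
clock: 9.2
tool_pos: [0.6288, 0.0914, 0.1164]
ee_rot: [0.182, 3.135, -0.0]
wrist_force: [-4.4, 0.8, 10.1]
grip_width: 0.0619
gripper_force: 30.0
```

Call:
move_arm([
  {"offset": [0,0,0],"angular": [0,0,0],"claw": 61},
  {"offset": [0,0,0],"angular": [0,0,0],"claw": 64},
  {"offset": [0,0,0],"angular": [0,0,0],"claw": 70},
  {"offset": [0,0,0],"angular": [0,0,0],"claw": 80},
  {"offset": [0,0,0],"angular": [0,0,0],"claw": 91.9},
  {"offset": [0,0,0],"angular": [0,0,0],"claw": 91.9},
  {"offset": [0,0,-0.3],"angular": [0,0,0],"claw": 91.9},
  {"offset": [0,0,-0.7],"angular": [0,0,0],"claw": 91.9},
  {"offset": [0,0,-0.8],"angular": [0,0,0],"claw": 91.9},
  {"offset": [0,0,-0.8],"angular": [0,0,0],"claw": 91.9},
  {"offset": [0,0,-0.6],"angular": [0,0,0],"claw": 91.9},
  {"offset": [0,0,0],"angular": [0,0,0],"claw": 91.9},
])

```text
clock: 10.4
tool_pos: [0.6305, 0.0913, 0.2148]
ee_rot: [0.182, 3.129, 0.0]
wrist_force: [0.1, 0.3, 0.5]
grip_width: 0.0923
gripper_force: 0.0
```

Run:
```python
from held import *
go(.3835,.3067,.2,np.pi/2+.366)
p=eyes.get_image("side")
im=p["image"]
cv2.imwrite("pics/s3.png",cv2.resize(im[205:335,160:300],(646,600),interpolation=cv2.INTER_CUBIC))
# orange tub once more, yaw + xy, top view
m=trace(p,"orange_tub",proj(p,[[.383,.307,.03]])[0])
print(fit([(p,lidmask(p,"orange",m).astype(np.float32),Z)],lambda x,y,a:box(x,y,a,.11,.062,.046,.06),(.385,.307,.366)))
```

```text
tcp [0.6305 0.0913 0.2148] yang 1.4549 tilt [ 7.1e-03 -3.0e-04 -1.0e+00] turn rz -0.4819 offset after turn [5.121 9.65  0.46 ] before [9.01  6.179 0.431] F [0.1 0.3 0.5] w 0.0923 q [-0.05  0.32  1.44 -0.    1.37 -1.5 ] t 10.4
(array([0.38628915, 0.30634193, 0.36730951]), np.float64(143.52099609375))
```

View pics/s3.png

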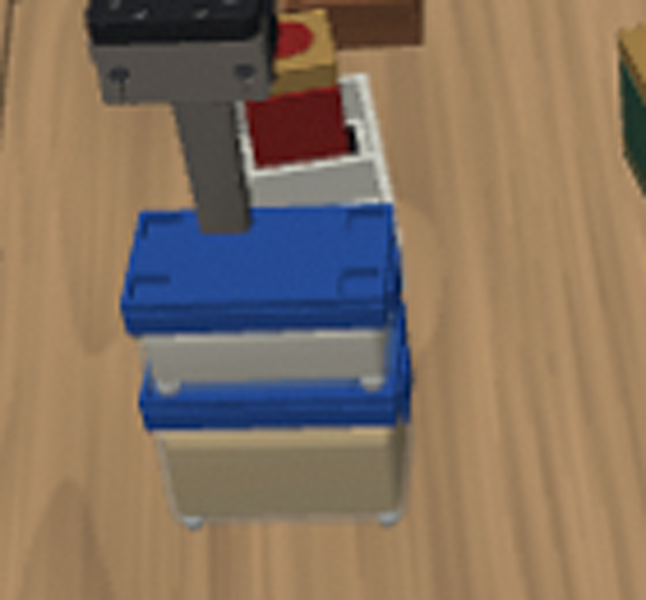

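The side crop shows the blue tub standing square on the blue base with its feet at the lid surface. I check the numbers by fitting both lids for seated and unseated heights.

```bash
cat > chk.py <<'E'
from held import *
def chk(n,base,yaw):
    p=eyes.get_image("side")
    for z in (.081,.086):
        mod=lambda x,y,a:box(x,y,a,.11,.062,z+.046,z+.06)
        mod0=lambda x,y,a:box(x,y,a,.11,.062,.072,.086)
        g=np.zeros((480,640),np.uint8)
        cv2.fillConvexPoly(g,np.round(cv2.convexHull(proj(p,mod(*base,yaw)).astype(np.float32))).astype(int),1)
        b=np.zeros((480,640),np.uint8)
        cv2.fillConvexPoly(b,np.round(cv2.convexHull(proj(p,box(*base,yaw,.11,.062,.03,.084)).astype(np.float32))).astype(int),1)
        hsv=cv2.cvtColor(p["image"],cv2.COLOR_BGR2HSV)
        r=cv2.dilate(g,np.ones((5,5)))
        m=lidmask(p,n,g.astype(bool))
        ign=(cv2.dilate(b,np.ones((7,7)))>0)&(cv2.dilate(g,np.ones((3,3)))==0)
        # finger in front of lid: grey
        ign|=cv2.dilate(((hsv[...,1]<60)&(hsv[...,2]<140)&(r>0)).astype(np.uint8),np.ones((3,3))).astype(bool)
        v,f=fit([(p,m.astype(np.float32)*(~ign),ign|(cv2.dilate(g,np.ones((9,9)))==0))],mod,(*base,yaw))
        print(n,z,v.round(4),"cost",round(f,1),"minus base",(v[:2]-base).round(4))
    return p
E
python3 - <<'E'
from chk import *
chk("blue",(.6311,.0941),-.116)
E
```

```text
blue 0.081 [ 0.6301  0.0945 -0.0751] cost 13.6 minus base [-0.001   0.0004]
blue 0.086 [ 0.6303  0.1005 -0.0911] cost 11.9 minus base [-0.0008  0.0064]
```

The seated model lands within 1 mm of the base, while the unseated one would need a 6 mm shift, so it is seated. Now the orange tub.

```bash
python3 -c "
from go import *
go(.384,.304,.2,np.pi/2+.366)"
```

```text
tcp [0.6279 0.0914 0.2095] yang 1.4548 tilt [-1.5e-03  1.0e-04 -1.0e+00] turn rz -0.482 offset after turn [5.054 9.528 0.323] before [8.895 6.099 0.329] F [ 0.4  0.7 -0.4] w 0.0918 q [-0.05  0.33  1.44  0.    1.37 -1.5 ] t 10.55
```

Call:
move_arm([
  {"offset": [0,0,0],"angular": [0,0,-0.1205],"claw": 91.9},
  {"offset": [0,0,0],"angular": [0,0,-0.1205],"claw": 91.9},
  {"offset": [0,0,0],"angular": [0,0,-0.1205],"claw": 91.9},
  {"offset": [0,0,0],"angular": [0,0,-0.1205],"claw": 91.9},
  {"offset": [0.42,0.794,0.027],"angular": [0,0,0],"claw": 91.9},
  {"offset": [0.42,0.794,0.027],"angular": [0,0,0],"claw": 91.9},
  {"offset": [0.42,0.794,0.027],"angular": [0,0,0],"claw": 91.9},
  {"offset": [0.42,0.794,0.027],"angular": [0,0,0],"claw": 91.9},
  {"offset": [0.42,0.794,0.027],"angular": [0,0,0],"claw": 91.9},
  {"offset": [0.42,0.794,0.027],"angular": [0,0,0],"claw": 91.9},
  {"offset": [0.42,0.794,0.027],"angular": [0,0,0],"claw": 91.9},
  {"offset": [0.42,0.794,0.027],"angular": [0,0,0],"claw": 91.9},
  {"offset": [0.42,0.794,0.027],"angular": [0,0,0],"claw": 91.9},
  {"offset": [0.42,0.794,0.027],"angular": [0,0,0],"claw": 91.9},
  {"offset": [0.42,0.794,0.027],"angular": [0,0,0],"claw": 91.9},
  {"offset": [0.42,0.794,0.027],"angular": [0,0,0],"claw": 91.9},
  {"offset": [0,0,0],"angular": [0,0,0],"claw": 91.9},
  {"offset": [0,0,0],"angular": [0,0,0],"claw": 91.9},
  {"offset": [0,0,0],"angular": [0,0,0],"claw": 91.9},
])

```text
clock: 12.45
tool_pos: [0.3853, 0.3035, 0.2002]
ee_rot: [0.57, -3.089, 0.001]
wrist_force: [0.4, -0.1, 0.3]
grip_width: 0.0919
gripper_force: 0.0
```

```bash
python3 -c "
from go import *
go(.384,.304,.035,np.pi/2+.366)"
```

```text
tcp [0.3853 0.3035 0.2002] yang 1.9361 tilt [-6.e-04 -7.e-04 -1.e+00] turn rz -0.0007 offset after turn [0.032 0.034 5.508] before [0.032 0.034 5.508] F [ 0.4 -0.1  0.3] w 0.0919 q [ 0.42 -0.03  1.87 -0.    1.31 -1.52] t 12.45
```

Call:
move_arm([
  {"offset": [0.03,0.03,0.9],"angular": [0,0,0],"claw": 91.9},
  {"offset": [0,0,0.9],"angular": [0,0,0],"claw": 91.9},
  {"offset": [0,0,0.9],"angular": [0,0,0],"claw": 91.9},
  {"offset": [0,0,0.9],"angular": [0,0,0],"claw": 91.9},
  {"offset": [0,0,0.7],"angular": [0,0,0],"claw": 91.9},
  {"offset": [0,0,0.5],"angular": [0,0,0],"claw": 91.9},
  {"offset": [0,0,0.4],"angular": [0,0,0],"claw": 91.9},
  {"offset": [0,0,0.3],"angular": [0,0,0],"claw": 91.9},
  {"offset": [0,0,0],"angular": [0,0,0],"claw": 91.9},
  {"offset": [0,0,0],"angular": [0,0,0],"claw": 70},
  {"offset": [0,0,0],"angular": [0,0,0],"claw": 64},
  {"offset": [0,0,0],"angular": [0,0,0],"claw": 50},
  {"offset": [0,0,0],"angular": [0,0,0],"claw": 50},
  {"offset": [0,0,0],"angular": [0,0,0],"claw": 50},
  {"offset": [0,0,0],"angular": [0,0,0],"claw": 50},
  {"offset": [0,0,0],"angular": [0,0,0],"claw": 50},
  {"offset": [0,0,0],"angular": [0,0,0],"claw": 50},
])

```text
clock: 14.15
tool_pos: [0.3841, 0.3049, 0.0363]
ee_rot: [-0.572, 3.088, 0.0]
wrist_force: [-0.9, -0.6, 5.2]
grip_width: 0.0618
gripper_force: 30.0
```

```bash
python3 -c "
from go import *
go(.5975,.3215,.19,np.pi/2+.232)"
```

```text
tcp [0.3841 0.3049 0.0363] yang 1.9368 tilt [ 7.e-04  4.e-04 -1.e+00] turn rz 0.134 offset after turn [-7.053 -1.097 -5.117] before [-6.843 -2.029 -5.117] F [-0.9 -0.6  5.2] w 0.0618 q [ 0.42  0.2   1.98  0.    0.96 -1.51] t 14.15
```

Call:
move_arm([
  {"offset": [0,0,-0.3],"angular": [0,0,0],"claw": 50},
  {"offset": [0,0,-0.6],"angular": [0,0,0],"claw": 50},
  {"offset": [0,0,-0.8],"angular": [0,0,0],"claw": 50},
  {"offset": [0,0,-0.8],"angular": [0,0,0],"claw": 50},
  {"offset": [0,0,-0.8],"angular": [0,0,0],"claw": 50},
  {"offset": [0,0,-0.8],"angular": [0,0,0.067],"claw": 50},
  {"offset": [0,0,-0.6],"angular": [0,0,0.067],"claw": 50},
  {"offset": [-0.5,-0.1,-0.4],"angular": [0,0,0],"claw": 50},
  {"offset": [-0.8,-0.124,0],"angular": [0,0,0],"claw": 50},
  {"offset": [-0.9,-0.124,0],"angular": [0,0,0],"claw": 50},
  {"offset": [-0.9,-0.124,0],"angular": [0,0,0],"claw": 50},
  {"offset": [-0.9,-0.124,0],"angular": [0,0,0],"claw": 50},
  {"offset": [-0.9,-0.124,0],"angular": [0,0,0],"claw": 50},
  {"offset": [-0.8,-0.124,0],"angular": [0,0,0],"claw": 50},
  {"offset": [-0.7,-0.124,0],"angular": [0,0,0],"claw": 50},
  {"offset": [-0.4,-0.08,0],"angular": [0,0,0],"claw": 50},
  {"offset": [-0.25,-0.05,0.5],"angular": [0,0,0],"claw": 50},
  {"offset": [0,0,0.8],"angular": [0,0,0],"claw": 50},
  {"offset": [0,0,0],"angular": [0,0,0],"claw": 50},
  {"offset": [0,0,0],"angular": [0,0,0],"claw": 50},
])

```text
clock: 16.15
tool_pos: [0.5958, 0.321, 0.1482]
ee_rot: [0.364, -3.117, 0.001]
wrist_force: [0.7, 1.3, -1.1]
grip_width: 0.0618
gripper_force: 30.0
```

Run:
```python
from held import *
for i in range(3): p=held("orange",.232,.036,(.5995,.3242))
s=telemetry.state()
t=s["tool_pos"]
im=p["image"].copy()
cv2.polylines(im,[np.round(cv2.convexHull(proj(p,box(t[0]+.002,t[1]+.003,.232,.11,.062,t[2]-.036+.046,t[2]-.036+.06)).astype(np.float32))).astype(int)],True,(255,255,255),1)
cv2.polylines(im,[np.round(cv2.convexHull(proj(p,box(.5995,.3242,.232,.11,.062,.072,.086)).astype(np.float32))).astype(int)],True,(0,255,255),1)
u=proj(p,[t])[0].astype(int)
cv2.imwrite("pics/s4.png",cv2.resize(im[u[1]-60:u[1]+70,u[0]-75:u[0]+75],(692,600),interpolation=cv2.INTER_NEAREST))
go(.5973,.3212,.117,np.pi/2+.232)
```

```text
tub side fit [0.5975 0.3233] yaw err vs tool 0.0354 cost 81.0 mask 841 tcp [0.5958 0.321  0.1482] off [0.0017 0.0023] need dx,dy [0.002  0.0009]
tcp [0.5967 0.3213 0.1498] yang 1.8031 tilt [-6.e-04 -2.e-04 -1.e+00] turn rz 0.0003 offset after turn [-0.039  0.01   1.093] before [-0.039  0.01   1.093] F [-0.1  0.5 -2.7] w 0.0617 q [ 0.32  0.49  1.36 -0.    1.3  -1.49] t 16.2
tub side fit [0.5987 0.3233] yaw err vs tool 0.0106 cost 88.8 mask 840 tcp [0.5967 0.3213 0.1498] off [0.0019 0.002 ] need dx,dy [0.0008 0.0009]
tcp [0.5973 0.3215 0.1508] yang 1.8031 tilt [ 1.1e-03  3.0e-04 -1.0e+00] turn rz 0.0003 offset after turn [-0.012  0.021  1.125] before [-0.012  0.021  1.125] F [-0.1 -0.3 -2.3] w 0.062 q [ 0.32  0.49  1.36 -0.    1.3  -1.49] t 16.25
tub side fit [0.5992 0.3235] yaw err vs tool -0.0248 cost 66.0 mask 845 tcp [0.5973 0.3215 0.1508] off [0.0019 0.002 ] need dx,dy [0.0003 0.0007]
tcp [0.5976 0.3216 0.1512] yang 1.803 tilt [ 1.9e-03  6.0e-04 -1.0e+00] turn rz 0.0002 offset after turn [-0.003  0.02   1.139] before [-0.003  0.02   1.139] F [ 0.6 -0.3 -3.5] w 0.0622 q [ 0.32  0.49  1.36 -0.    1.3  -1.49] t 16.3
tcp [0.5976 0.3216 0.1512] yang 1.803 tilt [ 1.9e-03  6.0e-04 -1.0e+00] turn rz 0.0002 offset after turn [ 0.014 -0.009  1.139] before [ 0.014 -0.009  1.139] F [ 0.6 -0.3 -3.5] w 0.0622 q [ 0.32  0.49  1.36 -0.    1.3  -1.49] t 16.3
```

View pics/s4.png

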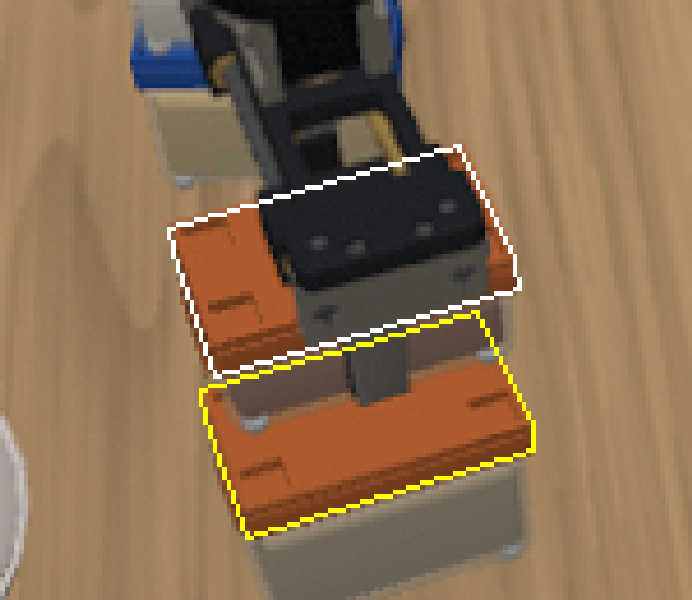

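The held orange lid and the orange base lid line up to within 1 mm. Lowering.

Call:
move_arm([
  {"offset": [0,0.01,0.2],"angular": [0,0,0],"claw": 50},
  {"offset": [0,0,0.2],"angular": [0,0,0],"claw": 50},
  {"offset": [0,0,0.2],"angular": [0,0,0],"claw": 50},
  {"offset": [0,0,0.15],"angular": [0,0,0],"claw": 50},
  {"offset": [0,0,0.1],"angular": [0,0,0],"claw": 50},
  {"offset": [0,0,0.1],"angular": [0,0,0],"claw": 50},
  {"offset": [0,0,0.05],"angular": [0,0,0],"claw": 50},
  {"offset": [0,0,0.05],"angular": [0,0,0],"claw": 50},
  {"offset": [0,0,0.05],"angular": [0,0,0],"claw": 50},
  {"offset": [0,0,0.03],"angular": [0,0,0],"claw": 50},
  {"offset": [0,0,0],"angular": [0,0,0],"claw": 50},
  {"offset": [0,0,0],"angular": [0,0,0],"claw": 50},
])

```text
clock: 17.5
tool_pos: [0.5974, 0.3217, 0.1173]
ee_rot: [-0.364, 3.12, 0.0]
wrist_force: [-3.6, -1.8, 5.3]
grip_width: 0.0623
gripper_force: 30.0
```

Contact at exactly the seated height (0.0363 + 0.081). Releasing.

Call:
move_arm([
  {"offset": [0,0,0.01],"angular": [0,0,0],"claw": 61},
  {"offset": [0,0,0],"angular": [0,0,0],"claw": 64},
  {"offset": [0,0,0],"angular": [0,0,0],"claw": 70},
  {"offset": [0,0,0],"angular": [0,0,0],"claw": 80},
  {"offset": [0,0,0],"angular": [0,0,0],"claw": 91.9},
  {"offset": [0,0,0],"angular": [0,0,0],"claw": 91.9},
  {"offset": [0,0,-0.3],"angular": [0,0,0],"claw": 91.9},
  {"offset": [0,0,-0.7],"angular": [0,0,0],"claw": 91.9},
  {"offset": [0,0,-0.8],"angular": [0,0,0],"claw": 91.9},
  {"offset": [0,0,-0.8],"angular": [0,0,0],"claw": 91.9},
  {"offset": [0,0,-0.6],"angular": [0,0,0],"claw": 91.9},
  {"offset": [0,0,0],"angular": [0,0,0],"claw": 91.9},
  {"offset": [0,0,0],"angular": [0,0,0],"claw": 91.9},
])

```text
clock: 18.8
tool_pos: [0.5972, 0.3215, 0.2117]
ee_rot: [-0.364, 3.12, 0.0]
wrist_force: [0.3, 0.0, -1.0]
grip_width: 0.0918
gripper_force: 0.0
```

Run:
```python
from chk import *
p=chk("orange",(.5995,.3242),.232)
im=p["image"]
u=proj(p,[[.5995,.3242,.09]])[0].astype(int)
cv2.imwrite("pics/s5.png",cv2.resize(im[u[1]-60:u[1]+70,u[0]-75:u[0]+75],(692,600),interpolation=cv2.INTER_CUBIC))
go(.3835,-.3085,.2,np.pi/2)
```

```text
orange 0.081 [0.5994 0.3238 0.2204] cost 83.8 minus base [-0.0001 -0.0004]
orange 0.086 [0.5995 0.3283 0.2236] cost 66.9 minus base [-0.      0.0041]
tcp [0.5966 0.3214 0.2106] yang 1.8028 tilt [-1.3e-03 -4.0e-04 -1.0e+00] turn rz 0.232 offset after turn [  7.104 -20.996   0.365] before [ 11.741 -18.8     0.371] F [-0.1 -0.2 -0.5] w 0.0922 q [ 0.32  0.44  1.3   0.    1.4  -1.49] t 18.85
```

View pics/s5.png

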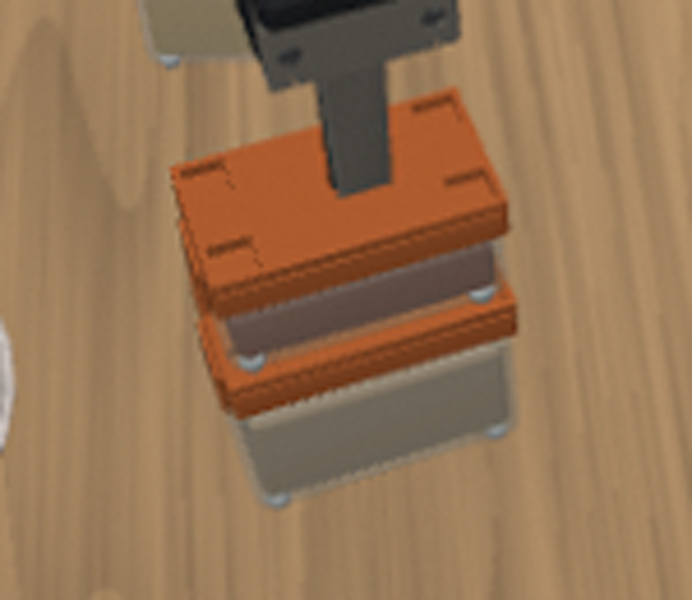

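The orange tub is seated too (offset -0.1 and -0.4 mm at the seated height). Now the jar. I travel first, then turn the tool by +1.86 to match the tray's x within joint 6's range.

Call:
move_arm([
  {"offset": [0.587,-0.94,0.015],"angular": [0,0,0],"claw": 91.9},
  {"offset": [0.587,-0.94,0.015],"angular": [0,0,0],"claw": 91.9},
  {"offset": [0.587,-0.94,0.015],"angular": [0,0,0],"claw": 91.9},
  {"offset": [0.587,-0.94,0.015],"angular": [0,0,0],"claw": 91.9},
  {"offset": [0.587,-0.94,0.015],"angular": [0,0,0],"claw": 91.9},
  {"offset": [0.587,-0.94,0.015],"angular": [0,0,0],"claw": 91.9},
  {"offset": [0.587,-0.94,0.015],"angular": [0,0,0],"claw": 91.9},
  {"offset": [0.587,-0.94,0.015],"angular": [0,0,0],"claw": 91.9},
  {"offset": [0.587,-0.94,0.015],"angular": [0,0,0],"claw": 91.9},
  {"offset": [0.587,-0.94,0.015],"angular": [0,0,0],"claw": 91.9},
  {"offset": [0.587,-0.94,0.015],"angular": [0,0,0],"claw": 91.9},
  {"offset": [0.587,-0.94,0.015],"angular": [0,0,0],"claw": 91.9},
  {"offset": [0.587,-0.94,0.015],"angular": [0,0,0],"claw": 91.9},
  {"offset": [0.587,-0.94,0.015],"angular": [0,0,0],"claw": 91.9},
  {"offset": [0.587,-0.94,0.015],"angular": [0,0,0],"claw": 91.9},
  {"offset": [0.587,-0.94,0.015],"angular": [0,0,0],"claw": 91.9},
  {"offset": [0.587,-0.94,0.015],"angular": [0,0,0],"claw": 91.9},
  {"offset": [0.587,-0.94,0.015],"angular": [0,0,0],"claw": 91.9},
  {"offset": [0.587,-0.94,0.015],"angular": [0,0,0],"claw": 91.9},
  {"offset": [0.587,-0.94,0.015],"angular": [0,0,0],"claw": 91.9},
])

```text
clock: 20.85
tool_pos: [0.3828, -0.3088, 0.201]
ee_rot: [0.363, -3.119, -0.004]
wrist_force: [0.3, 0.7, 0.4]
grip_width: 0.0918
gripper_force: 0.0
```

Call:
move_arm([
  {"offset": [0,0,0],"angular": [0,0,0.143],"claw": 91.9},
  {"offset": [0,0,0],"angular": [0,0,0.143],"claw": 91.9},
  {"offset": [0,0,0],"angular": [0,0,0.143],"claw": 91.9},
  {"offset": [0,0,0],"angular": [0,0,0.143],"claw": 91.9},
  {"offset": [0,0,0],"angular": [0,0,0.143],"claw": 91.9},
  {"offset": [0,0,0],"angular": [0,0,0.143],"claw": 91.9},
  {"offset": [0,0,0],"angular": [0,0,0.143],"claw": 91.9},
  {"offset": [0,0,0],"angular": [0,0,0.143],"claw": 91.9},
  {"offset": [0,0,0],"angular": [0,0,0.143],"claw": 91.9},
  {"offset": [0,0,0],"angular": [0,0,0.143],"claw": 91.9},
  {"offset": [0,0,0],"angular": [0,0,0.143],"claw": 91.9},
  {"offset": [0,0,0],"angular": [0,0,0.143],"claw": 91.9},
  {"offset": [0,0,0],"angular": [0,0,0.143],"claw": 91.9},
  {"offset": [0,0,0],"angular": [0,0,0],"claw": 91.9},
  {"offset": [0,0,0],"angular": [0,0,0],"claw": 91.9},
])

```text
clock: 22.35
tool_pos: [0.3836, -0.3078, 0.2016]
ee_rot: [-2.278, -2.161, -0.0]
wrist_force: [-1.1, 0.1, 0.0]
grip_width: 0.0917
gripper_force: 0.0
```

```bash
python3 -c "
from go import *
go(.3842,-.309,.052,-.057)"
```

```text
tcp [ 0.3836 -0.3078  0.2016] yang -0.0528 tilt [-0.0012  0.0015 -1.    ] turn rz 0.0042 offset after turn [-0.045  0.028  4.986] before [-0.045  0.028  4.986] F [-1.1  0.1  0. ] w 0.0917 q [-0.92 -0.03  1.86 -0.    1.31 -0.87] t 22.35
```

Call:
move_arm([
  {"offset": [-0.045,0.03,0.8],"angular": [0,0,0],"claw": 91.9},
  {"offset": [0,0,0.8],"angular": [0,0,0],"claw": 91.9},
  {"offset": [0,0,0.8],"angular": [0,0,0],"claw": 91.9},
  {"offset": [0,0,0.8],"angular": [0,0,0],"claw": 91.9},
  {"offset": [0,0,0.6],"angular": [0,0,0],"claw": 91.9},
  {"offset": [0,0,0.5],"angular": [0,0,0],"claw": 91.9},
  {"offset": [0,0,0.4],"angular": [0,0,0],"claw": 91.9},
  {"offset": [0,0,0.25],"angular": [0,0,0],"claw": 91.9},
  {"offset": [0,0,0],"angular": [0,0,0],"claw": 80},
  {"offset": [0,0,0],"angular": [0,0,0],"claw": 65},
  {"offset": [0,0,0],"angular": [0,0,0],"claw": 54},
  {"offset": [0,0,0],"angular": [0,0,0],"claw": 48},
  {"offset": [0,0,0],"angular": [0,0,0],"claw": 40},
  {"offset": [0,0,0],"angular": [0,0,0],"claw": 35},
  {"offset": [0,0,0],"angular": [0,0,0],"claw": 35},
  {"offset": [0,0,0],"angular": [0,0,0],"claw": 35},
  {"offset": [0,0,0],"angular": [0,0,0],"claw": 35},
])

```text
clock: 24.05
tool_pos: [0.3848, -0.3099, 0.0543]
ee_rot: [2.283, 2.158, -0.0]
wrist_force: [-1.2, -0.8, 4.3]
grip_width: 0.0453
gripper_force: 30.0
```

```bash
python3 -c "
from go import *
go(.5867,-.289,.17,-.057)"
```

```text
tcp [ 0.3848 -0.3099  0.0543] yang -0.0561 tilt [-1.e-04 -3.e-04 -1.e+00] turn rz 0.0009 offset after turn [ 1.078  6.678 -3.856] before [ 1.072  6.679 -3.856] F [-1.2 -0.8  4.3] w 0.0453 q [-0.92  0.18  1.96 -0.    1.   -0.87] t 24.05
```

Call:
move_arm([
  {"offset": [0,0,-0.3],"angular": [0,0,0],"claw": 35},
  {"offset": [0,0,-0.6],"angular": [0,0,0],"claw": 35},
  {"offset": [0,0,-0.8],"angular": [0,0,0],"claw": 35},
  {"offset": [0,0,-0.8],"angular": [0,0,0],"claw": 35},
  {"offset": [0,0,-0.8],"angular": [0,0,0],"claw": 35},
  {"offset": [0.05,0.3,-0.56],"angular": [0,0,0],"claw": 35},
  {"offset": [0.12,0.7,0],"angular": [0,0,0],"claw": 35},
  {"offset": [0.13,0.8,0],"angular": [0,0,0],"claw": 35},
  {"offset": [0.13,0.8,0],"angular": [0,0,0],"claw": 35},
  {"offset": [0.13,0.8,0],"angular": [0,0,0],"claw": 35},
  {"offset": [0.13,0.8,0],"angular": [0,0,0],"claw": 35},
  {"offset": [0.13,0.8,0],"angular": [0,0,0],"claw": 35},
  {"offset": [0.12,0.8,0],"angular": [0,0,0],"claw": 35},
  {"offset": [0.1,0.6,0],"angular": [0,0,0],"claw": 35},
  {"offset": [0.04,0.28,0],"angular": [0,0,0],"claw": 35},
  {"offset": [0,0,0],"angular": [0,0,0],"claw": 35},
  {"offset": [0,0,0],"angular": [0,0,0],"claw": 35},
  {"offset": [0,0,0],"angular": [0,0,0],"claw": 35},
])

```text
clock: 25.85
tool_pos: [0.5859, -0.2888, 0.1699]
ee_rot: [-2.283, -2.157, 0.0]
wrist_force: [0.2, 0.5, -0.3]
grip_width: 0.0454
gripper_force: 30.0
```

Run:
```python
from go import *
from fit import *
go(.5867,-.289,.07,-.057)
p=eyes.get_image("side"); im=p["image"].copy()
t=telemetry.state()["tool_pos"]; b=np.array([.002,.003,0])
def d(X,c): cv2.polylines(im,[np.round(cv2.convexHull(proj(p,np.array(X)+b).astype(np.float32))).astype(int)],True,c,1)
d(cyl(t[0],t[1],0,(.023,t[2]-.054),(.0205,t[2]-.054+.09)),(255,255,255))
d(box(.5867,-.289,-.057,.064,.064,.03,.0301),(0,255,255))
d(box(.5847,-.3234,-.057,.074,.143,.03,.0301),(0,255,0))
u=proj(p,[t])[0].astype(int)
cv2.imwrite("pics/s6.png",cv2.resize(im[u[1]-50:u[1]+80,u[0]-75:u[0]+75],(692,600),interpolation=cv2.INTER_NEAREST))
```

```text
tcp [ 0.5859 -0.2888  0.1699] yang -0.0568 tilt [-5.e-04  2.e-04 -1.e+00] turn rz 0.0002 offset after turn [-0.005  0.027  3.33 ] before [-0.005  0.027  3.33 ] F [ 0.2  0.5 -0.3] w 0.0454 q [-0.64  0.41  1.42 -0.    1.31 -0.59] t 25.85
```

View pics/s6.png

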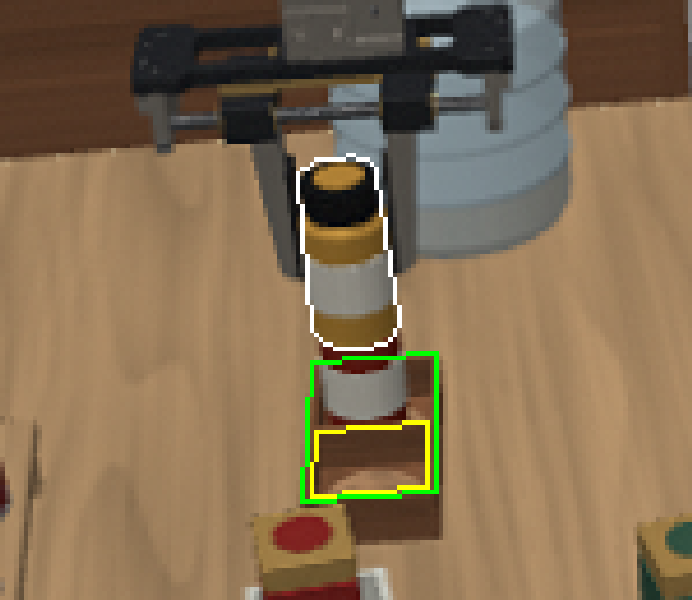

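The side crop shows the yellow jar upright in the grip. The tray and bay outlines fit, with the red jar in the far bay. Lowering in small steps until contact.

Call:
move_arm([
  {"offset": [0,0.03,0.5],"angular": [0,0,0],"claw": 35},
  {"offset": [0,0,0.6],"angular": [0,0,0],"claw": 35},
  {"offset": [0,0,0.6],"angular": [0,0,0],"claw": 35},
  {"offset": [0,0,0.6],"angular": [0,0,0],"claw": 35},
  {"offset": [0,0,0.5],"angular": [0,0,0],"claw": 35},
  {"offset": [0,0,0.3],"angular": [0,0,0],"claw": 35},
  {"offset": [0,0,0.2],"angular": [0,0,0],"claw": 35},
  {"offset": [0,0,0.1],"angular": [0,0,0],"claw": 35},
  {"offset": [0,0,0.07],"angular": [0,0,0],"claw": 35},
  {"offset": [0,0,0.06],"angular": [0,0,0],"claw": 35},
  {"offset": [0,0,0],"angular": [0,0,0],"claw": 35},
  {"offset": [0,0,0],"angular": [0,0,0],"claw": 35},
])

```text
clock: 27.1
tool_pos: [0.5879, -0.2888, 0.0644]
ee_rot: [2.282, 2.158, 0.0]
wrist_force: [-0.4, 0.9, -0.8]
grip_width: 0.0453
gripper_force: 30.0
```

Call:
move_arm([
  {"offset": [0,0,0.04],"angular": [0,0,0],"claw": 35},
  {"offset": [0,0,0.04],"angular": [0,0,0],"claw": 35},
  {"offset": [0,0,0],"angular": [0,0,0],"claw": 35},
  {"offset": [0,0,0],"angular": [0,0,0],"claw": 35},
])

```text
clock: 27.5
tool_pos: [0.5876, -0.2887, 0.0615]
ee_rot: [-2.283, -2.158, 0.0]
wrist_force: [-0.1, 0.2, -1.3]
grip_width: 0.0454
gripper_force: 30.0
```

Call:
move_arm([
  {"offset": [0,0,0.03],"angular": [0,0,0],"claw": 35},
  {"offset": [0,0,0.02],"angular": [0,0,0],"claw": 35},
  {"offset": [0,0,0],"angular": [0,0,0],"claw": 35},
  {"offset": [0,0,0],"angular": [0,0,0],"claw": 35},
])

```text
clock: 27.9
tool_pos: [0.5876, -0.2887, 0.0601]
ee_rot: [-2.283, -2.158, 0.0]
wrist_force: [-0.3, 0.0, -0.8]
grip_width: 0.0451
gripper_force: 30.0
```

Call:
move_arm([
  {"offset": [0,0,0.03],"angular": [0,0,0],"claw": 35},
  {"offset": [0,0,0],"angular": [0,0,0],"claw": 35},
  {"offset": [0,0,0],"angular": [0,0,0],"claw": 35},
])

```text
clock: 28.2
tool_pos: [0.5878, -0.2888, 0.0594]
ee_rot: [2.283, 2.158, 0.0]
wrist_force: [-0.5, -1.1, 0.0]
grip_width: 0.0453
gripper_force: 30.0
```

Call:
move_arm([
  {"offset": [0,0,0.04],"angular": [0,0,0],"claw": 35},
  {"offset": [0,0,0],"angular": [0,0,0],"claw": 35},
  {"offset": [0,0,0],"angular": [0,0,0],"claw": 35},
])

```text
clock: 28.5
tool_pos: [0.5878, -0.2888, 0.0594]
ee_rot: [2.283, 2.158, -0.0]
wrist_force: [-3.2, 1.4, 7.0]
grip_width: 0.0455
gripper_force: 30.0
```

Contact with the pad (7 N). Releasing and lifting.

Call:
move_arm([
  {"offset": [0,0,0],"angular": [0,0,0],"claw": 45},
  {"offset": [0,0,0],"angular": [0,0,0],"claw": 48},
  {"offset": [0,0,0],"angular": [0,0,0],"claw": 55},
  {"offset": [0,0,0],"angular": [0,0,0],"claw": 68},
  {"offset": [0,0,0],"angular": [0,0,0],"claw": 80},
  {"offset": [0,0,0],"angular": [0,0,0],"claw": 80},
  {"offset": [0,0,-0.3],"angular": [0,0,0],"claw": 80},
  {"offset": [0,0,-0.7],"angular": [0,0,0],"claw": 80},
  {"offset": [0,0,-0.8],"angular": [0,0,0],"claw": 91.9},
  {"offset": [0,0,-0.8],"angular": [0,0,0],"claw": 91.9},
  {"offset": [0,0,-0.8],"angular": [0,0,0],"claw": 91.9},
  {"offset": [0,0,-0.8],"angular": [0,0,0],"claw": 91.9},
  {"offset": [0,0,-0.4],"angular": [0,0,0],"claw": 91.9},
  {"offset": [0,0,0],"angular": [0,0,0],"claw": 91.9},
  {"offset": [0,0,0],"angular": [0,0,0],"claw": 91.9},
])

```text
clock: 30.0
tool_pos: [0.5873, -0.2885, 0.1952]
ee_rot: [-2.282, -2.157, 0.0]
wrist_force: [0.2, -0.6, -0.9]
grip_width: 0.0919
gripper_force: 0.0
```

Run:
```python
from go import *
from fit import *
p=eyes.get_image("side")
m=trace(p,"tin",proj(p,[[.4308,-.1103,.04]])[0])
v,f=fit([(p,m.astype(np.float32),Z)],lambda x,y,a:box(x,y,a,.048,.048,0,.08),(.4308,-.1103,.11)); print(v,f)
im=p["image"]
cv2.polylines(im,[np.round(cv2.convexHull(proj(p,box(*v,.048,.048,0,.08)).astype(np.float32))).astype(int)],True,(255,255,255),1)
b=np.array([.002,.003,0])
for yaw,c in((.07,(0,255,255)),(.109,(255,0,255))): cv2.polylines(im,[np.round(cv2.convexHull(proj(p,np.array(box(.615,-.1129,yaw,.074,.143,0,.03))+b).astype(np.float32))).astype(int)],True,c,1)
cv2.imwrite("pics/s7.png",cv2.resize(im[150:275,195:345],(720,600),interpolation=cv2.INTER_NEAREST))
go(.4288,-.1128,.19,.115)
```

```text
[ 0.43069662 -0.11143225  0.13191139] 35.88134765625
tcp [ 0.5868 -0.2881  0.1941] yang -0.0562 tilt [-0.0025  0.0018 -1.    ] turn rz -0.1712 offset after turn [ 6.409 -4.563  0.159] before [ 5.538 -5.588  0.16 ] F [-0.3  0.4 -0.2] w 0.0922 q [-0.64  0.39  1.4  -0.    1.36 -0.58] t 30.1
```

View pics/s7.png

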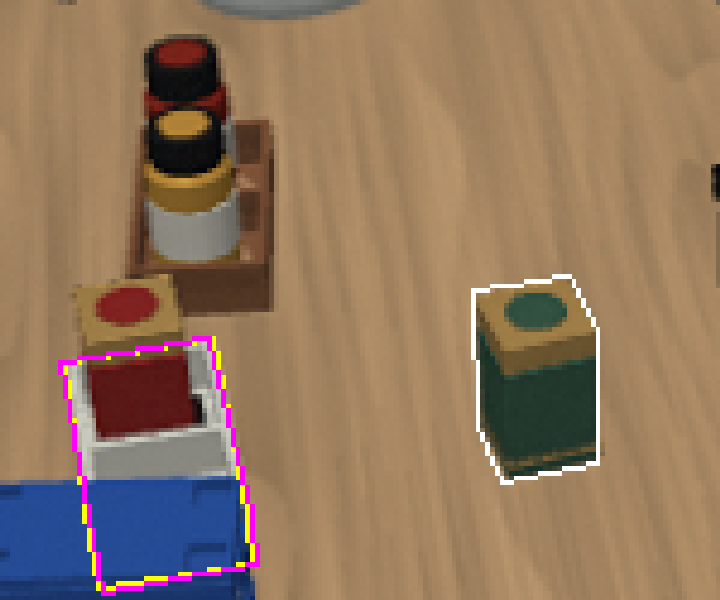

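The jar stands in its bay beside the red jar. The green tin is at (535,380) in the crop and the model fits it. The tin tray is partly hidden by the blue stack here. Going for the tin.

Call:
move_arm([
  {"offset": [0,0,0],"angular": [0,0,-0.09],"claw": 91.9},
  {"offset": [0,0,0],"angular": [0,0,-0.09],"claw": 91.9},
  {"offset": [0.64,-0.46,0.016],"angular": [0,0,0],"claw": 91.9},
  {"offset": [0.64,-0.46,0.016],"angular": [0,0,0],"claw": 91.9},
  {"offset": [0.64,-0.46,0.016],"angular": [0,0,0],"claw": 91.9},
  {"offset": [0.64,-0.46,0.016],"angular": [0,0,0],"claw": 91.9},
  {"offset": [0.64,-0.46,0.016],"angular": [0,0,0],"claw": 91.9},
  {"offset": [0.64,-0.46,0.016],"angular": [0,0,0],"claw": 91.9},
  {"offset": [0.64,-0.46,0.016],"angular": [0,0,0],"claw": 91.9},
  {"offset": [0.64,-0.46,0.016],"angular": [0,0,0],"claw": 91.9},
  {"offset": [0.64,-0.46,0.016],"angular": [0,0,0],"claw": 91.9},
  {"offset": [0.64,-0.46,0.016],"angular": [0,0,0],"claw": 91.9},
  {"offset": [0,0,0],"angular": [0,0,0],"claw": 91.9},
  {"offset": [0,0,0],"angular": [0,0,0],"claw": 91.9},
])

```text
clock: 31.5
tool_pos: [0.4269, -0.1152, 0.1906]
ee_rot: [-2.079, -2.355, 0.0]
wrist_force: [0.2, 0.7, 0.3]
grip_width: 0.0918
gripper_force: 0.0
```

Run:
```python
from go import *
from fit import *
go(.4287,-.1133,.052,.125)
p=eyes.get_image("top"); im=p["image"]; o=im.copy()
hsv=cv2.cvtColor(im,cv2.COLOR_BGR2HSV)
m=trace(p,"tin_tray",proj(p,[[.615,-.112,.02]])[0]); print(None if m is None else m.sum())
b=np.array([-.003,0,0])
for yaw,c in((.07,(0,255,255)),(.109,(255,0,255))): cv2.polylines(im,[np.round(16*cv2.convexHull(proj(p,np.array(box(.615,-.1129,yaw,.074,.143,.03,.0301))+b).astype(np.float32))).astype(int)],True,c,1,shift=4)
cv2.imwrite("pics/t7.png",cv2.resize(im[120:220,310:440],(780,600),interpolation=cv2.INTER_NEAREST))
```

```text
tcp [ 0.4269 -0.1152  0.1906] yang 0.1241 tilt [-5.e-04  1.e-04 -1.e+00] turn rz -0.0009 offset after turn [0.054 0.071 4.619] before [0.054 0.071 4.619] F [0.2 0.7 0.3] w 0.0918 q [-0.54 -0.16  2.   -0.    1.3  -0.66] t 31.5
1017
```

View pics/t7.png

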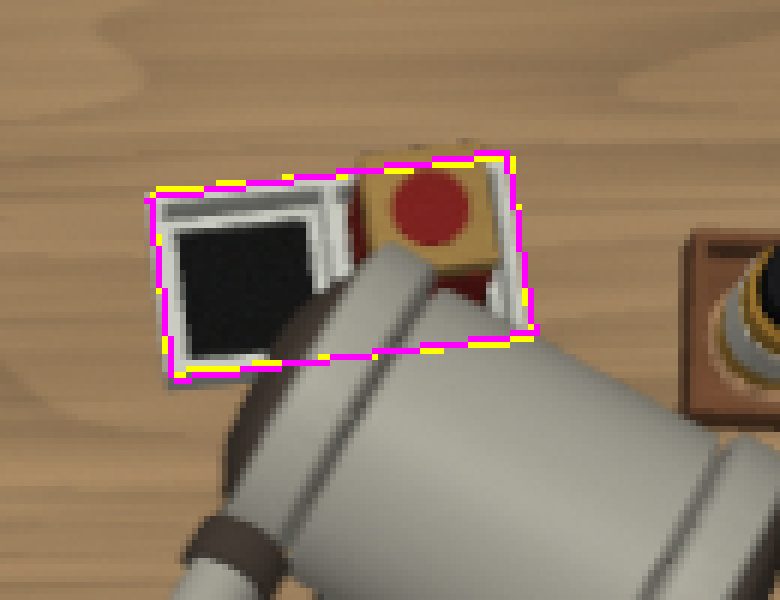

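The top crop shows the tray outline on its edges, with the empty dark-pad bay at (245,290). Descending to the tin.

Call:
move_arm([
  {"offset": [0.05,0.07,0.8],"angular": [0,0,0],"claw": 91.9},
  {"offset": [0,0,0.8],"angular": [0,0,0],"claw": 91.9},
  {"offset": [0,0,0.8],"angular": [0,0,0],"claw": 91.9},
  {"offset": [0,0,0.8],"angular": [0,0,0],"claw": 91.9},
  {"offset": [0,0,0.6],"angular": [0,0,0],"claw": 91.9},
  {"offset": [0,0,0.4],"angular": [0,0,0],"claw": 91.9},
  {"offset": [0,0,0.25],"angular": [0,0,0],"claw": 91.9},
  {"offset": [0,0,0.15],"angular": [0,0,0],"claw": 91.9},
  {"offset": [0,0,0],"angular": [0,0,0],"claw": 80},
  {"offset": [0,0,0],"angular": [0,0,0],"claw": 65},
  {"offset": [0,0,0],"angular": [0,0,0],"claw": 56},
  {"offset": [0,0,0],"angular": [0,0,0],"claw": 50},
  {"offset": [0,0,0],"angular": [0,0,0],"claw": 40},
  {"offset": [0,0,0],"angular": [0,0,0],"claw": 38},
  {"offset": [0,0,0],"angular": [0,0,0],"claw": 38},
  {"offset": [0,0,0],"angular": [0,0,0],"claw": 38},
  {"offset": [0,0,0],"angular": [0,0,0],"claw": 38},
])

```text
clock: 33.3
tool_pos: [0.4289, -0.1135, 0.0534]
ee_rot: [-2.08, -2.355, 0.0]
wrist_force: [-2.1, 0.1, 4.8]
grip_width: 0.0486
gripper_force: 29.4
```

```bash
python3 -c "
from go import *
go(.6121,-.078,.17,.085)"
```

```text
tcp [ 0.4289 -0.1135  0.0534] yang 0.1238 tilt [-1.e-04 -0.e+00 -1.e+00] turn rz 0.0388 offset after turn [ 0.661  6.185 -3.888] before [ 0.42   6.206 -3.888] F [-2.1  0.1  4.8] w 0.0486 q [-0.53  0.05  2.1  -0.    0.99 -0.66] t 33.3
```

Call:
move_arm([
  {"offset": [0,0,-0.3],"angular": [0,0,0],"claw": 38},
  {"offset": [0,0,-0.6],"angular": [0,0,0],"claw": 38},
  {"offset": [0,0,-0.8],"angular": [0,0,0],"claw": 38},
  {"offset": [0,0,-0.8],"angular": [0,0,0],"claw": 38},
  {"offset": [0,0,-0.8],"angular": [0,0,0.039],"claw": 38},
  {"offset": [0.04,0.3,-0.59],"angular": [0,0,0],"claw": 38},
  {"offset": [0.08,0.7,0],"angular": [0,0,0],"claw": 38},
  {"offset": [0.08,0.8,0],"angular": [0,0,0],"claw": 38},
  {"offset": [0.08,0.8,0],"angular": [0,0,0],"claw": 38},
  {"offset": [0.08,0.8,0],"angular": [0,0,0],"claw": 38},
  {"offset": [0.08,0.8,0],"angular": [0,0,0],"claw": 38},
  {"offset": [0.08,0.8,0],"angular": [0,0,0],"claw": 38},
  {"offset": [0.08,0.6,0],"angular": [0,0,0],"claw": 38},
  {"offset": [0.06,0.4,0],"angular": [0,0,0],"claw": 38},
  {"offset": [0,0.18,0],"angular": [0,0,0],"claw": 38},
  {"offset": [0,0,0],"angular": [0,0,0],"claw": 38},
  {"offset": [0,0,0],"angular": [0,0,0],"claw": 38},
  {"offset": [0,0,0],"angular": [0,0,0],"claw": 38},
])

```text
clock: 35.1
tool_pos: [0.6114, -0.0781, 0.1699]
ee_rot: [-2.125, -2.313, 0.0]
wrist_force: [0.8, -0.1, -0.4]
grip_width: 0.0487
gripper_force: 29.4
```

Run:
```python
from go import *
from fit import *
go(.6121,-.078,.062,.085)
p=eyes.get_image("side"); im=p["image"]
t=telemetry.state()["tool_pos"]; b=np.array([.002,.003,0])
def d(X,c): cv2.polylines(im,[np.round(cv2.convexHull(proj(p,np.array(X)+b).astype(np.float32))).astype(int)],True,c,1)
d(box(t[0],t[1],.085,.048,.048,t[2]-.0534,t[2]-.0534+.08),(255,255,255))
d(box(.615,-.1125,.085,.074,.143,.03,.0301),(0,255,0))
u=proj(p,[t])[0].astype(int)
cv2.imwrite("pics/s8.png",cv2.resize(im[u[1]-50:u[1]+80,u[0]-75:u[0]+75],(692,600),interpolation=cv2.INTER_NEAREST))
```

```text
tcp [ 0.6114 -0.0781  0.1699] yang 0.0845 tilt [-4.e-04  0.e+00 -1.e+00] turn rz -0.0005 offset after turn [3.000e-03 2.600e-02 3.597e+00] before [3.000e-03 2.600e-02 3.597e+00] F [ 0.8 -0.1 -0.4] w 0.0487 q [-0.32  0.32  1.54 -0.    1.29 -0.41] t 35.1
```

View pics/s8.png

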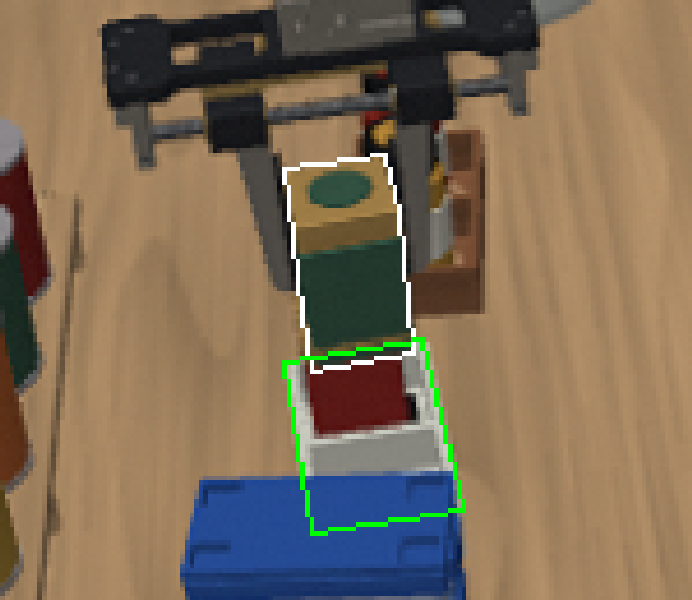

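The tin is upright in the grip (white outline fits) and aligned with the tray (green outline). Lowering.

Call:
move_arm([
  {"offset": [0,0.02,0.5],"angular": [0,0,0],"claw": 38},
  {"offset": [0,0,0.6],"angular": [0,0,0],"claw": 38},
  {"offset": [0,0,0.6],"angular": [0,0,0],"claw": 38},
  {"offset": [0,0,0.6],"angular": [0,0,0],"claw": 38},
  {"offset": [0,0,0.5],"angular": [0,0,0],"claw": 38},
  {"offset": [0,0,0.3],"angular": [0,0,0],"claw": 38},
  {"offset": [0,0,0.2],"angular": [0,0,0],"claw": 38},
  {"offset": [0,0,0.15],"angular": [0,0,0],"claw": 38},
  {"offset": [0,0,0.08],"angular": [0,0,0],"claw": 38},
  {"offset": [0,0,0.05],"angular": [0,0,0],"claw": 38},
  {"offset": [0,0,0.04],"angular": [0,0,0],"claw": 38},
  {"offset": [0,0,0],"angular": [0,0,0],"claw": 38},
  {"offset": [0,0,0],"angular": [0,0,0],"claw": 38},
])

```text
clock: 36.45
tool_pos: [0.6127, -0.078, 0.0616]
ee_rot: [2.125, 2.313, 0.0]
wrist_force: [-0.3, -0.8, -1.8]
grip_width: 0.0483
gripper_force: 29.4
```

Call:
move_arm([
  {"offset": [0,0,0.04],"angular": [0,0,0],"claw": 38},
  {"offset": [0,0,0.03],"angular": [0,0,0],"claw": 38},
  {"offset": [0,0,0.02],"angular": [0,0,0],"claw": 38},
  {"offset": [0,0,0],"angular": [0,0,0],"claw": 38},
  {"offset": [0,0,0],"angular": [0,0,0],"claw": 38},
])

```text
clock: 36.95
tool_pos: [0.6125, -0.0779, 0.0585]
ee_rot: [-2.125, -2.314, 0.0]
wrist_force: [0.1, -0.3, -0.9]
grip_width: 0.0486
gripper_force: 29.4
```

Call:
move_arm([
  {"offset": [0,0,0.03],"angular": [0,0,0],"claw": 38},
  {"offset": [0,0,0.02],"angular": [0,0,0],"claw": 38},
  {"offset": [0,0,0],"angular": [0,0,0],"claw": 38},
  {"offset": [0,0,0],"angular": [0,0,0],"claw": 38},
])

```text
clock: 37.35
tool_pos: [0.6126, -0.078, 0.0584]
ee_rot: [-2.125, -2.314, 0.0]
wrist_force: [-4.0, 0.3, 6.8]
grip_width: 0.0486
gripper_force: 29.4
```

Contact. Releasing, lifting and backing toward the robot.

Call:
move_arm([
  {"offset": [0,0,0],"angular": [0,0,0],"claw": 48},
  {"offset": [0,0,0],"angular": [0,0,0],"claw": 51},
  {"offset": [0,0,0],"angular": [0,0,0],"claw": 58},
  {"offset": [0,0,0],"angular": [0,0,0],"claw": 70},
  {"offset": [0,0,0],"angular": [0,0,0],"claw": 80},
  {"offset": [0,0,0],"angular": [0,0,0],"claw": 80},
  {"offset": [0,0,-0.3],"angular": [0,0,0],"claw": 80},
  {"offset": [0,0,-0.7],"angular": [0,0,0],"claw": 80},
  {"offset": [0,0,-0.8],"angular": [0,0,0],"claw": 80},
  {"offset": [0,0,-0.8],"angular": [0,0,0],"claw": 80},
  {"offset": [0,0,-0.8],"angular": [0,0,0],"claw": 80},
  {"offset": [0,0,-0.8],"angular": [0,0,0],"claw": 80},
  {"offset": [0,-0.5,-0.8],"angular": [0,0,0],"claw": 80},
  {"offset": [0,-0.9,0],"angular": [0,0,0],"claw": 80},
  {"offset": [0,-0.9,0],"angular": [0,0,0],"claw": 80},
  {"offset": [0,-0.9,0],"angular": [0,0,0],"claw": 80},
  {"offset": [0,-0.9,0],"angular": [0,0,0],"claw": 80},
  {"offset": [0,-0.9,0],"angular": [0,0,0],"claw": 80},
  {"offset": [0,-0.9,0],"angular": [0,0,0],"claw": 80},
  {"offset": [0,0,0],"angular": [0,0,0],"claw": 80},
])

```text
clock: 39.35
tool_pos: [0.4342, -0.0929, 0.2073]
ee_rot: [-2.127, -2.312, 0.001]
wrist_force: [0.6, -0.0, -0.6]
grip_width: 0.08
gripper_force: 0.0
```

Run:
```python
from h import *
a=eyes.get_image("top")["image"][130:230,140:500]; b=eyes.get_image("side")["image"][150:430,180:460]
A=cv2.resize(a,(800,222),interpolation=cv2.INTER_CUBIC);B=np.zeros((378,800,3),np.uint8);B[:,:378]=cv2.resize(b,(378,378));
B[:,400:]=cv2.resize(b[0:142,0:150],(400,378),interpolation=cv2.INTER_CUBIC)
cv2.imwrite("pics/end.png",np.vstack([A,B]))
```

```text
(no output)
```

View pics/end.png

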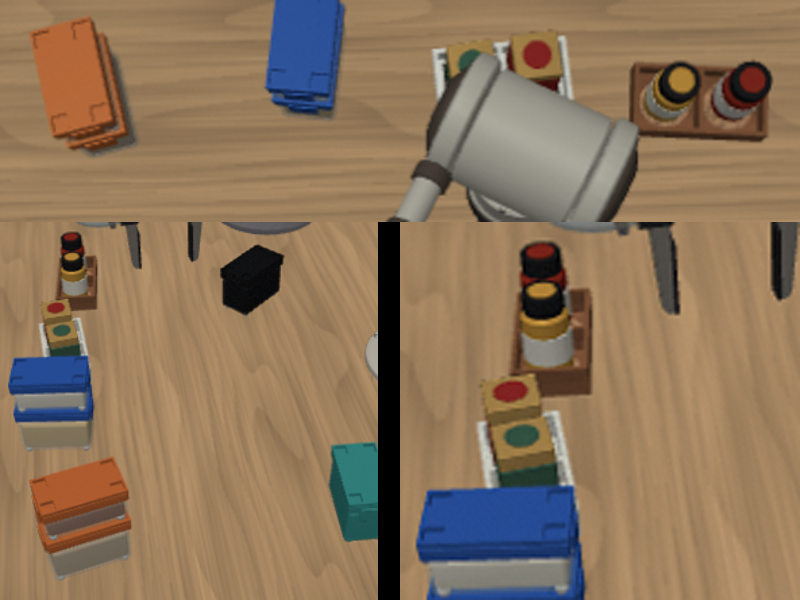

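Both stacks are aligned, and the jar and tin stand upright in their bays next to the red ones, with the robot clear of everything. Both tubs made contact at the seated height.

```bash
python3 -c "
from plant import job
print(job.hand_in())"
```

```text
the job is handed in; nothing more can be done
None
```

I handed the job in at about 39 s on the robot clock: both low tubs are seated on their matching tall tubs and the yellow jar and green tin stand in their bays; `hand_in` returned no verdict.

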